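Gauge the lathe wheels and hang them on their racks

TASK

The polishing-lathe wheels have got mixed up: first put every wheel on a pin of the gauge strip, so that all of them stand there at the same time, let go, and see which stop high on the step (thin-spindle wheels) and which go right down to the bar (thick-spindle wheels). Then hang each thin-spindle wheel on a peg of the white rack and each thick-spindle wheel on a peg of the blue rack, one to a peg, pushed fully home against the board. Leave everything else on the bench where it is.

Things in the scene. Friction and masses are not known exactly. Their poses are not given: they have to be found in the camera images.
- wheel1: lathe wheel, may be absent: pink disc 56 wide, 16 thick, with a black hub 32 wide on it, up to 46 over the underside; about 70 g. Grip the hub's solid top 18. Blind bore from below, 28 deep, 13 (thin-spindle) or 20 wide (thick-spindle), unseen from above; all look alike. Lies hub up at first. Origin: centre of the underside (bore's mouth); z: hub axis, out through the hub
- wheel2: lathe wheel, may be absent: pink disc 56 wide, 16 thick, with a black hub 32 wide on it, up to 46 over the underside; about 70 g. Grip the hub's solid top 18. Blind bore from below, 28 deep, 13 (thin-spindle) or 20 wide (thick-spindle), unseen from above; all look alike. Lies hub up at first. Origin: centre of the underside (bore's mouth); z: hub axis, out through the hub
- wheel3: lathe wheel, may be absent: pink disc 56 wide, 16 thick, with a black hub 32 wide on it, up to 46 over the underside; about 70 g. Grip the hub's solid top 18. Blind bore from below, 28 deep, 13 (thin-spindle) or 20 wide (thick-spindle), unseen from above; all look alike. Lies hub up at first. Origin: centre of the underside (bore's mouth); z: hub axis, out through the hub
- wheel4: lathe wheel, may be absent: pink disc 56 wide, 16 thick, with a black hub 32 wide on it, up to 46 over the underside; about 70 g. Grip the hub's solid top 18. Blind bore from below, 28 deep, 13 (thin-spindle) or 20 wide (thick-spindle), unseen from above; all look alike. Lies hub up at first. Origin: centre of the underside (bore's mouth); z: hub axis, out through the hub
- wheel5: lathe wheel, may be absent: pink disc 56 wide, 16 thick, with a black hub 32 wide on it, up to 46 over the underside; about 70 g. Grip the hub's solid top 18. Blind bore from below, 28 deep, 13 (thin-spindle) or 20 wide (thick-spindle), unseen from above; all look alike. Lies hub up at first. Origin: centre of the underside (bore's mouth); z: hub axis, out through the hub
- wheel6: lathe wheel, may be absent: pink disc 56 wide, 16 thick, with a black hub 32 wide on it, up to 46 over the underside; about 70 g. Grip the hub's solid top 18. Blind bore from below, 28 deep, 13 (thin-spindle) or 20 wide (thick-spindle), unseen from above; all look alike. Lies hub up at first. Origin: centre of the underside (bore's mouth); z: hub axis, out through the hub
- gauge: fixed aluminium bar 70 by 360 (its y) by 12 high with 5 upright pins along its y, 72 apart. Pin: brass step 16 wide, 14 high over the bar, then steel nose 9 wide, 12 high, last 4 tapered. A thin-spindle wheel stops on the step (its origin 14 over the bar's top), a thick-spindle one goes down to the bar. Origin: centre of the underside
- pin1 (a point): axis of gauge pin 1 at the bar's top (12 above the bench), where the pin stands on it
- pin2 (a point): axis of gauge pin 2 at the bar's top (12 above the bench), where the pin stands on it
- pin3 (a point): axis of gauge pin 3 at the bar's top (12 above the bench), where the pin stands on it
- pin4 (a point): axis of gauge pin 4 at the bar's top (12 above the bench), where the pin stands on it
- pin5 (a point): axis of gauge pin 5 at the bar's top (12 above the bench), where the pin stands on it
- thinrack: fixed white sloping rack: board 260 wide (its y), 86 along the slope, its face up and away from the robot; 3 steel pegs 9 thick, 25 long, last 4 tapered, 80 apart along its y, square to the board: they point up and to its +x, 40 degrees from vertical, (0.643, 0, 0.766) in its frame. Origin: centre of its foot, on the bench; x away from the robot
- thinrack_root1 (a point): where the axis of peg 1 of the white rack meets the board's face, 60 above the bench
- thinrack_root2 (a point): where the axis of peg 2 of the white rack meets the board's face, 60 above the bench
- thinrack_root3 (a point): where the axis of peg 3 of the white rack meets the board's face, 60 above the bench
- thickrack: fixed blue sloping rack: board 260 wide (its y), 86 along the slope, its face up and away from the robot; 3 brass pegs 16 thick, 25 long, last 4 tapered, 80 apart along its y, square to the board: they point up and to its +x, 40 degrees from vertical, (0.643, 0, 0.766) in its frame. Origin: centre of its foot, on the bench; x away from the robot
- thickrack_root1 (a point): where the axis of peg 1 of the blue rack meets the board's face, 60 above the bench
- thickrack_root2 (a point): where the axis of peg 2 of the blue rack meets the board's face, 60 above the bench
- thickrack_root3 (a point): where the axis of peg 3 of the blue rack meets the board's face, 60 above the bench
- model_a: yellow plaster jaw model, 66 wide, 32 high; a loose bystander, leave it alone. Origin: centre of its underside
- model_b: yellow plaster jaw model, 66 wide, 32 high; a loose bystander, leave it alone. Origin: centre of its underside
- bottle: white bottle with black cap, 48 wide, 110 high; a loose bystander, leave it alone. Origin: centre of its underside
- waxtin: steel tin with red wax, 64 wide, 17 high; a loose bystander, leave it alone. Origin: centre of its underside
Mind the look-alikes: they are no part of the job. Leave any green or purple look-alike of the wheel2 alone.

How it is judged (in metres and radians):
On the way:
1. all wheels present stand on gauge pins at the same time, down as far as their bores allow, upright, let go and at rest ((horizontal distance between wheel1 and pin1 below 0.006 m or horizontal distance between wheel1 and pin2 below 0.006 m or horizontal distance between wheel1 and pin3 below 0.006 m or horizontal distance between wheel1 and pin4 below 0.006 m or horizontal distance between wheel1 and pin5 below 0.006 m) and z of wheel1 in the frame of gauge between 0.022 and 0.03 m and angle between each of wheel1, wheel2, wheel3, wheel4, wheel5, wheel6's own z axis and vertical below 0.15 rad and contact force between the fingers and wheel1 below 0.1 N and linear speed of each of wheel1, wheel2, wheel3, wheel4, wheel5, wheel6 below 0.02 m/s and (horizontal distance between wheel2 and pin1 below 0.006 m or horizontal distance between wheel2 and pin2 below 0.006 m or horizontal distance between wheel2 and pin3 below 0.006 m or horizontal distance between wheel2 and pin4 below 0.006 m or horizontal distance between wheel2 and pin5 below 0.006 m) and z of wheel2 in the frame of gauge between 0.008 and 0.016 m and contact force between the fingers and wheel2 below 0.1 N and (horizontal distance between wheel3 and pin1 below 0.006 m or horizontal distance between wheel3 and pin2 below 0.006 m or horizontal distance between wheel3 and pin3 below 0.006 m or horizontal distance between wheel3 and pin4 below 0.006 m or horizontal distance between wheel3 and pin5 below 0.006 m) and z of wheel3 in the frame of gauge between 0.008 and 0.016 m and contact force between the fingers and wheel3 below 0.1 N and (horizontal distance between wheel4 and pin1 below 0.006 m or horizontal distance between wheel4 and pin2 below 0.006 m or horizontal distance between wheel4 and pin3 below 0.006 m or horizontal distance between wheel4 and pin4 below 0.006 m or horizontal distance between wheel4 and pin5 below 0.006 m) and z of wheel4 in the frame of gauge between 0.022 and 0.03 m and contact force between the fingers and wheel4 below 0.1 N and (horizontal distance between wheel5 and pin1 below 0.006 m or horizontal distance between wheel5 and pin2 below 0.006 m or horizontal distance between wheel5 and pin3 below 0.006 m or horizontal distance between wheel5 and pin4 below 0.006 m or horizontal distance between wheel5 and pin5 below 0.006 m) and z of wheel5 in the frame of gauge between 0.022 and 0.03 m and contact force between the fingers and wheel5 below 0.1 N and (horizontal distance between wheel6 and pin1 below 0.006 m or horizontal distance between wheel6 and pin2 below 0.006 m or horizontal distance between wheel6 and pin3 below 0.006 m or horizontal distance between wheel6 and pin4 below 0.006 m or horizontal distance between wheel6 and pin5 below 0.006 m) and z of wheel6 in the frame of gauge between 0.008 and 0.016 m and contact force between the fingers and wheel6 below 0.1 N), for 0.2 s.
At the end, for the whole second after the job is handed in: every wheel present is on a peg of its own rack (13 mm bore: white, 20 mm bore: blue), the mouth of its bore within 8 mm of the peg's root at the board, its axis 0.5 to 0.9 rad from vertical, let go and at rest ((distance between wheel1 and thinrack_root1 below 0.008 m or distance between wheel1 and thinrack_root2 below 0.008 m or distance between wheel1 and thinrack_root3 below 0.008 m) and angle between wheel1's own z axis and vertical between 0.5 and 0.9 rad and contact force between the fingers and wheel1 below 0.1 N and linear speed of each of wheel1, wheel2, wheel3, wheel4, wheel5, wheel6 below 0.02 m/s and (distance between wheel2 and thickrack_root1 below 0.008 m or distance between wheel2 and thickrack_root2 below 0.008 m or distance between wheel2 and thickrack_root3 below 0.008 m) and angle between wheel2's own z axis and vertical between 0.5 and 0.9 rad and contact force between the fingers and wheel2 below 0.1 N and (distance between wheel3 and thickrack_root1 below 0.008 m or distance between wheel3 and thickrack_root2 below 0.008 m or distance between wheel3 and thickrack_root3 below 0.008 m) and angle between wheel3's own z axis and vertical between 0.5 and 0.9 rad and contact force between the fingers and wheel3 below 0.1 N and (distance between wheel4 and thinrack_root1 below 0.008 m or distance between wheel4 and thinrack_root2 below 0.008 m or distance between wheel4 and thinrack_root3 below 0.008 m) and angle between wheel4's own z axis and vertical between 0.5 and 0.9 rad and contact force between the fingers and wheel4 below 0.1 N and (distance between wheel5 and thinrack_root1 below 0.008 m or distance between wheel5 and thinrack_root2 below 0.008 m or distance between wheel5 and thinrack_root3 below 0.008 m) and angle between wheel5's own z axis and vertical between 0.5 and 0.9 rad and contact force between the fingers and wheel5 below 0.1 N and (distance between wheel6 and thickrack_root1 below 0.008 m or distance between wheel6 and thickrack_root2 below 0.008 m or distance between wheel6 and thickrack_root3 below 0.008 m) and angle between wheel6's own z axis and vertical between 0.5 and 0.9 rad and contact force between the fingers and wheel6 below 0.1 N); the robot touches nothing.
It fails at once if a bystander (model, bottle, tin) is moved more than 3 cm (distance of any of model_a, model_b, bottle, waxtin from where it was at the start of the episode above 0.03 m).
Of wheel1, wheel2, wheel3, wheel4, wheel5, wheel6 only 4 to 5 are there at a start; the rules pass over those that are not, and their reading is None.
At some moment in a run one of wheel1, wheel2, wheel3, wheel4, wheel5, wheel6 may be knocked a few centimetres aside while the robot is not near it.
Once in a run the grip may slacken for a moment while it holds something.
It also fails if it takes over 210 s, if anything falls off the work surface, if the arm or the gripper's body presses on something with over 40 N, if the wrist force passes 120 N, or if a joint passes its speed limit or range.

ROBOT

A 7-joint arm with a two-finger parallel gripper is mounted at the origin on the work surface. World frame = base frame: x ahead of the robot, y to its left, z up, the work surface at z = 0. Lengths are in mm, angles in rad, forces in N, time in s.
With the tool pointing down it reaches from about 400 to 875 mm from the base axis. Payload 4.4 kg.
Tool frame: the origin (TCP) lies at the centre of the arm's flange, where the gripper is bolted on; the fingertips stand 173 mm ahead of it and the grasp point (between the pads) lies 155 mm ahead of it; z points along the fingers, y is the line along which they close (so a half turn about z gives the same grasp; the last joint's range is limited). The gripper opens to 85 mm and grips with 20 to 120 N. Pads are 22 mm wide; open, the fingers measure 114 mm over their backs; the gripper's body (76 mm by 85 mm) begins 54 mm behind the grasp point. The pads swing forward as they close: fully open they stand 13 mm farther back than shut.
Start: joints at [1.152, 0.628, 0.038, 1.517, -0.027, 0.996, -0.02], TCP at [224.614, -609.971, 404.713] pointing down, gripper open.
Joint ranges: [-3.06, 3.06], [-0.37, 2.12], [-1.25, 1.32], [0.18, 2.47], [-1.1, 4.24], [0.23, 1.98], [-2.94, 2.94]. Speed limits (rad/s): [2.57, 2.57, 3.14, 3.14, 3.14, 3.14, 3.14].

INTERFACE

Orientations are given as [roll, pitch, yaw] about the fixed x, y, z axes, in that order (R = Rz(yaw) Ry(pitch) Rx(roll)).
In Python, from rig import status, eyes, workorder, models gives the robot as it stands. The module is installed in compiled form; this text tells all that it offers.
- The arm moves only by the tool drive_tool, never from a script. Its argument "plan" is a list of rows, each an object of numbers: "tx", "ty", "tz": the shift along the tool's x, y, z scaled (see below); "rx", "ry", "rz": the turn, a rotation vector about the tool's x, y, z scaled (see below). In form: [{"tx": .., "ty": .., "tz": .., "rx": .., "ry": .., "rz": ..}, ...]. A call has 1 to 20 rows; each row is the pose to reach, as a shift and turn from the pose commanded when the call began, along the tool's axes at that moment; what a row does not reach only later rows make up. The controller multiplies each number of a shift by 0.15 m and each number of a turn by 90 degrees. A row lasts 1/12 s, in which the tool goes at most 41.7 mm and 7.16 degrees, less where a joint would pass 70% of its speed; a pose out of reach is approached as far as the arm can. A call with a number of a shift or a turn outside -1 to 1 is refused whole. A call with a gripper value outside its range is refused whole. "fingers" is the opening, from 0 (shut) to 1 (fully open), set as the call begins (left out, the last holds). The fingers move at their own pace and stop on an object; "force" is the grip in N (left out, the last holds). Time passes only in rows, so rows that repeat a pose let the fingers close. It gives the time, the measured TCP pose, the force, the opening and the grip force at its end, in the units of the state.
- status.get_state(): the state, without advancing time (a new reading comes with each control period).
- eyes.snapshot(name): name is "scene" or "top"; returns the picture (480x640x3 uint8, red, green, blue); there is no depth.
- eyes.camera_info(name): a dict with "mtx" (3x3 intrinsics, pixels), "k1" (the pictures are not rectified: a ray, as slopes to the right and down, at radius r is drawn at 1 + k1 r^2 times it, then the intrinsics apply), "rvec" (rotation vector, rad) and "tvec" (3), from world to camera coordinates, as OpenCV has them. Camera axes: x right, y down, z forward; pixel columns grow to the right and rows downward; lengths in mm; the calibration is good to about 2 mm. A picture is of the moment at which its call begins. camera_info takes no time and is no camera call.
- workorder.job_done(): hands the job in; it is judged then, once.
Trained networks look in the newest picture that a camera, given by its name, has taken for a name from the list of things; names that differ only in an ending like _2 or _b are one class to them, and where a whole thing is asked for, a point or a joint stands for the part that bears it (a point fixed in the world has none). Each returns a list of dicts, best first, with "confidence" (0 to 1); they miss things now and then, are a little off and sometimes report something else, mostly with a low value. They report only what shows in the picture. A call takes as long as a camera call. They do not tell look-alikes from the thing itself.
- models.masks_of(query, camera): "region" (480x640 bool, what is visible of it) and "extent" ([left, top, right, bottom] in pixels, round what is visible of it).
The state is a dict: "t": time; "joint_pos": joint angles; "qd": joint speeds; "effort": joint torques, N m; "eef_pos": TCP position; "tool_rot": TCP orientation; "wrist_force": force on the tool from outside, world axes, zero at the start; "ft_torque": the same for the moment, N m; "gripper_width": finger opening in mm; "grasp_force": force on a finger pad.
Only numpy, scipy, OpenCV 4.12 (cv2) and the standard library are available. Lean on these libraries where they do the work, as an engineer would, in place of code of your own. Each camera call takes 0.05 s, during which the arm holds its last target. There are 200 camera calls.

## Working session

There is one attempt and no reset: what is moved stays moved. The work goes in short steps, Python scripts to look and compute and a tool call to move; the robot and the scene stay as the last step left them, time stands still between calls to the robot, and variables do not carry over. Pictures are saved under pics/ and viewed, at most 14 in all, crops included, and the job is handed in when it is done.

Besides the shell and the picture viewer there is one more tool, called in YAML: its name, and indented under it one key for each argument. drive_tool: Moves the arm, as the interface text tells. Its arguments: {"type":"object","properties":{"plan":{"type":"array"},"fingers":{"type":"number"},"force":{"type":"number"}},"required":["plan"]}

```bash
mkdir -p pics; ls; cat > h.py <<'E'
import numpy as np, cv2
from rig import status, eyes, workorder, models
from scipy.spatial.transform import Rotation as R
def cam(n):
    c=eyes.camera_info(n); return np.array(c["mtx"],float),float(c["k1"]),cv2.Rodrigues(np.array(c["rvec"],float))[0],np.array(c["tvec"],float).ravel()
def proj(P,n):
    K,k,Rm,t=cam(n); p=np.atleast_2d(P)@Rm.T+t; s=p[:,:2]/p[:,2:]; s=s*(1+k*(s**2).sum(1,keepdims=True)); return s@K[:2,:2].T+K[:2,2]
def ray(uv,n):
    K,k,Rm,t=cam(n); d=np.linalg.solve(K,np.r_[uv,1])[:2]; s=d.copy()
    for _ in range(20): s=d/(1+k*(s@s))
    v=Rm.T@np.r_[s,1]; return -Rm.T@t, v/np.linalg.norm(v)
def atz(uv,n,z):
    o,v=ray(uv,n); return o+v*(z-o[2])/v[2]
def tri(a,b):
    (o1,v1),(o2,v2)=ray(a,"scene"),ray(b,"top")
    s=np.linalg.lstsq(np.c_[v1,-v2],o2-o1,rcond=None)[0]; p,q=o1+s[0]*v1,o2+s[1]*v2
    return (p+q)/2,np.linalg.norm(p-q)
def save(img,f): cv2.imwrite("pics/"+f,img[:,:,::-1])
E
python3 - <<'E'
from h import *
for n in("scene","top"):
    save(eyes.snapshot(n),n+"0.png"); K,k,Rm,t=cam(n); print(n,K.round(1).tolist(),k,(-Rm.T@t).round(),Rm[2].round(2))
s=status.get_state(); print(s)
E
```

```text
pics
scene [[487.2, 0.0, 324.7], [0.0, 487.2, 244.9], [0.0, 0.0, 1.0]] -0.07548979390378202 [982. 864. 983.] [-0.37 -0.62 -0.69]
top [[593.9, 0.0, 316.0], [0.0, 593.9, 231.7], [0.0, 0.0, 1.0]] -0.19509258608833757 [ 335.   58. 1422.] [ 0.14  0.01 -0.99]
{'t': 0.1, 'joint_pos': array([ 1.15223323,  0.62925024,  0.03841215,  1.51825708, -0.02698981,
        0.99629537, -0.0200396 ]), 'qd': array([ 0.00027802, -0.00273647,  0.00221338, -0.00166382,  0.00173033,
       -0.00182833, -0.00026465]), 'effort': array([ 3.05867237e-03, -5.64529467e+01,  1.23074222e+00, -1.93972188e+01,
        1.14116591e-02,  5.46418931e-03,  2.38348400e-05]), 'eef_pos': array([ 224.52544626, -609.71429968,  403.8858921 ]), 'tool_rot': array([-3.13989950e+00,  6.04793380e-06,  3.52755676e-01]), 'wrist_force': array([ 0.44820971,  0.22513914, -0.12247244]), 'ft_torque': array([ 0.02646335, -0.04693136,  0.02527076]), 'grasp_force': 0.0, 'gripper_width': 85.56247509537233}
```

View pics/scene0.png

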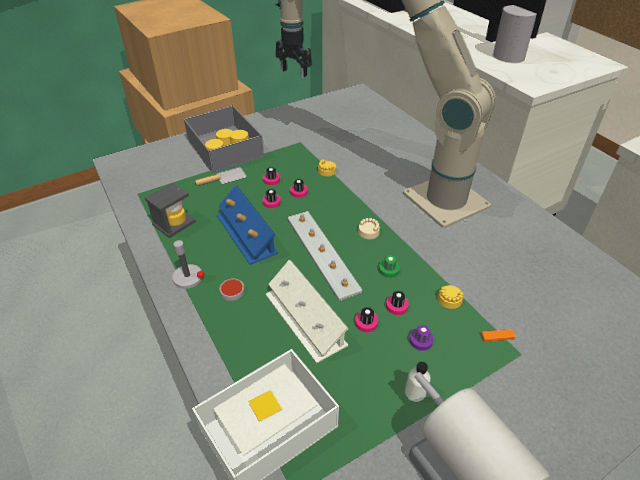

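View pics/top0.png

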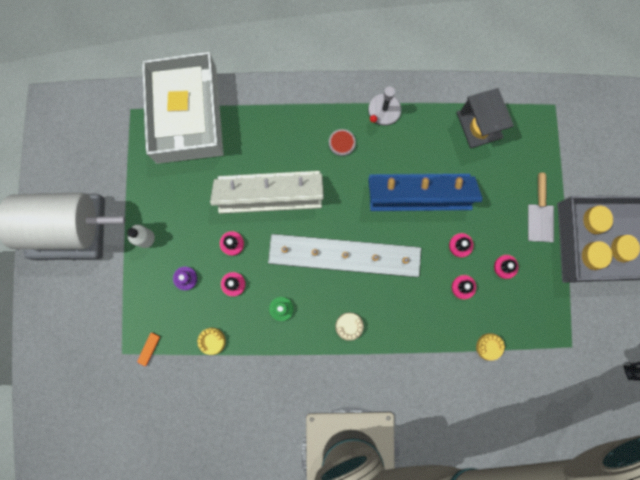

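```bash
python3 - <<'E'
from h import *
for n in("scene","top"):
  for q in ("wheel1","gauge","thinrack","thickrack"):
    for d in models.masks_of(q,n):
        if d["confidence"]>.2: print(n,q,round(d["confidence"],2),np.round(d["extent"]),int(d["region"].sum()))
E
```

```text
scene wheel1 0.89 [354. 306. 376. 330.] 446
scene wheel1 0.88 [410. 326. 434. 350.] 477
scene wheel1 0.77 [289. 181. 306. 196.] 197
scene wheel1 0.73 [262. 190. 282. 205.] 243
scene wheel1 0.72 [268. 260. 347. 364.] 4270
scene wheel1 0.68 [260. 169. 279. 184.] 247
scene wheel1 0.6 [379. 255. 402. 277.] 353
scene wheel1 0.59 [384. 293. 410. 313.] 391
scene wheel1 0.24 [220. 281. 242. 301.] 397
scene gauge 0.92 [289. 210. 362. 302.] 2349
scene thinrack 0.63 [265. 259. 349. 364.] 4263
scene thickrack 0.78 [221. 188. 276. 263.] 2578
top wheel1 0.84 [449. 235. 472. 259.] 444
top wheel1 0.74 [220. 234. 246. 258.] 457
top wheel1 0.65 [272. 298. 292. 321.] 427
top wheel1 0.64 [220. 269. 246. 294.] 486
top wheel1 0.56 [449. 276. 475. 300.] 448
top gauge 0.71 [267. 234. 421. 277.] 4516
top gauge 0.24 [197. 328. 225. 355.] 586
top thinrack 0.71 [210. 168. 320. 215.] 3919
top thickrack 0.67 [369. 172. 481. 211.] 3869
```

```bash
python3 - <<'E'
import cv2
a=cv2.imread("pics/top0.png")[165:300,205:485]; b=cv2.imread("pics/scene0.png")[180:370,205:415]
save=cv2.imwrite
save("pics/c1.png",cv2.resize(a,None,fx=2.85,fy=2.85,interpolation=cv2.INTER_CUBIC))
save("pics/c2.png",cv2.resize(b,None,fx=3.1,fy=3.1,interpolation=cv2.INTER_CUBIC))
E
```

```text
(no output)
```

View pics/c1.png

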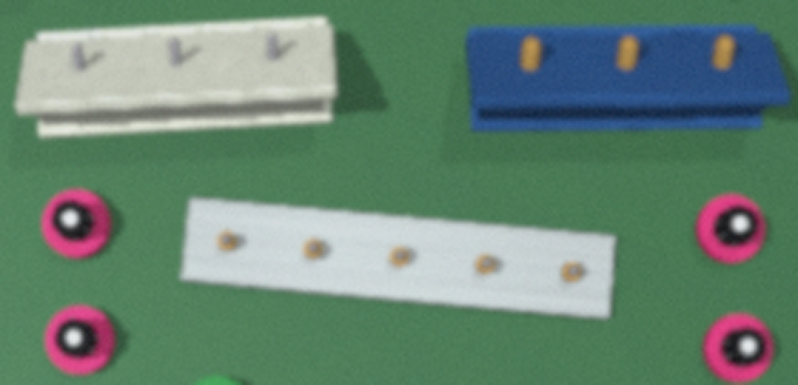

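View pics/c2.png

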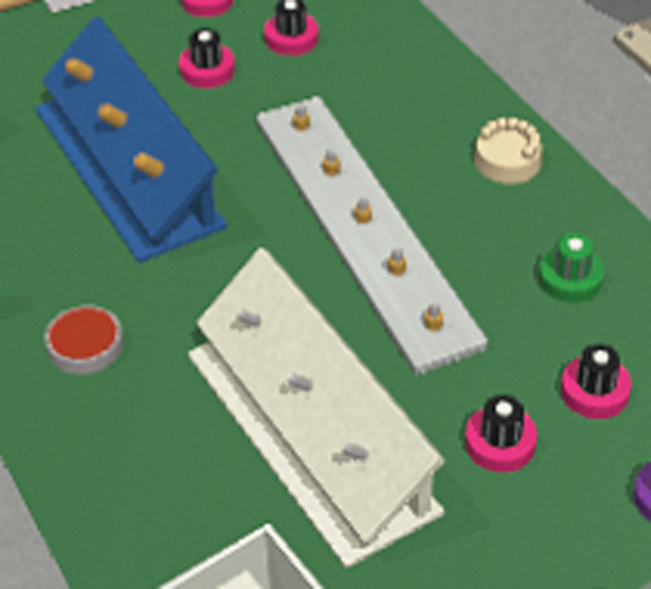

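```bash
cat > m.py <<'E'
from h import *
from scipy.optimize import least_squares
def blobs(img,lo,hi,box,amin=6):
    hsv=cv2.cvtColor(img,cv2.COLOR_RGB2HSV); m=cv2.inRange(hsv,lo,hi); k=np.zeros_like(m); k[box[1]:box[3],box[0]:box[2]]=1; m*=k
    n,l,st,c=cv2.connectedComponentsWithStats(m); return [(c[i],st[i,4],st[i,:4]) for i in range(1,n) if st[i,4]>=amin],l
def pink(img,amin=60):
    "pink hull centroids"
    b,l=blobs(img,(160,120,80),(175,255,255),(0,0,640,480),amin); out=[]
    for i in range(1,l.max()+1):
        ys,xs=np.where(l==i)
        if len(xs)<amin: continue
        h=cv2.convexHull(np.c_[xs,ys].astype(np.float32)); M=cv2.moments(h); out.append(np.array([M["m10"]/M["m00"],M["m01"]/M["m00"],cv2.contourArea(h)]))
    return out
E
python3 - <<'E'
from m import *
T=cv2.imread("pics/top0.png")[:,:,::-1].copy();S=cv2.imread("pics/scene0.png")[:,:,::-1].copy()
br=((8,90,80),(22,255,255))
for im,n,bx in((T,"top",[(265,230,425,280),(365,168,485,215)]),(S,"scene",[(285,205,365,305),(215,185,280,265)])):
    for b in bx: print(n,[(c.round(2).tolist(),int(a),s.tolist()) for c,a,s in blobs(im,*br,b)[0]])
    print("pink",np.round(pink(im),1).tolist())
# gauge corners (hand picks)
tc=np.array([(190,198),(615,236),(608,318),(181,280)])/2.85+(205,165)
sc=np.array([(486,348),(320,97),(258,118),(420,366)])/3.1+(205,180)
for z in(12,): print([atz(p,"top",z)[:2].round(1).tolist() for p in tc],[atz(p,"scene",z)[:2].round(1).tolist() for p in sc])
E
```

```text
top [([404.0, 261.0], 7, [403, 259, 4, 4])]
top [([390.78, 183.68], 50, [388, 179, 6, 10]), ([424.79, 183.33], 48, [422, 179, 6, 10]), ([458.53, 182.71], 51, [456, 178, 6, 10])]
pink [[231.5, 243.1, 413.5], [460.8, 245.0, 409.5], [505.7, 266.5, 416.5], [232.7, 283.9, 412.5], [463.6, 286.7, 422.0]]
scene [([302.05, 219.0], 21, [300, 217, 5, 5]), ([311.18, 233.18], 22, [309, 231, 5, 6]), ([321.71, 248.96], 24, [319, 247, 6, 5]), ([332.57, 265.5], 28, [330, 263, 6, 6]), ([344.52, 283.11], 27, [342, 281, 6, 6])]
scene [([230.11, 202.0], 36, [226, 199, 9, 7]), ([240.72, 216.85], 40, [237, 214, 9, 7]), ([252.31, 232.71], 42, [248, 230, 9, 7])]
pink [[271.3, 178.5, 152.0], [298.6, 190.9, 167.0], [271.3, 201.0, 175.0], [396.7, 304.7, 328.0], [366.0, 321.5, 351.0]]
[[526.1, 182.3], [489.9, -175.1], [421.0, -167.1], [456.9, 189.8]] [[464.9, 197.7], [421.7, -162.3], [490.3, -165.5], [523.4, 185.8]]
```

```bash
cat >> m.py <<'E'
def pose(p,L): # p=x,y,yaw(rad) ; L local pts mm
    c,s=np.cos(p[2]),np.sin(p[2]); L=np.atleast_2d(L); return np.c_[p[0]+c*L[:,0]-s*L[:,1],p[1]+s*L[:,0]+c*L[:,1],L[:,2]]
def render(polys,shape=(480,640),ss=16):
    m=np.zeros(shape,np.uint8)
    big=None
    return m
BAR=np.array([(sx*35,sy*180,z) for z in(0,12) for sx in(-1,1) for sy in(-1,1)],float)
def hullarea_fit(mask,n,L,p0,free=3):
    "fit pose so hull of projected L has the edge contour of mask hull: area+moments match"
    ys,xs=np.where(mask); h=cv2.convexHull(np.c_[xs,ys].astype(np.float32))
    ys,xs=np.where(mask); C=np.array([xs.mean(),ys.mean()]); V=np.cov(xs,ys)
    def f(p):
        q=cv2.convexHull(proj(pose(p,L),n).astype(np.float32)); M=cv2.moments(q)
        c=np.array([M["m10"],M["m01"]])/M["m00"]; v=np.array([M["mu20"],M["mu11"],M["mu02"]])/M["m00"]
        return np.r_[c-C,(v-[V[0,0],V[0,1],V[1,1]])/100]
    r=least_squares(f,p0,x_scale=[1,1,.01],diff_step=1e-5); return r.x,r.fun,f
def wheelfit(uv,n):
    a=np.linspace(0,2*np.pi,48,endpoint=False); L=np.array([(28*np.cos(t),28*np.sin(t),z) for z in(0,16) for t in a])
    def f(p):
        q=cv2.convexHull(proj(L+[p[0],p[1],0],n).astype(np.float32)); M=cv2.moments(q); return np.array([M["m10"],M["m01"]])/M["m00"]-uv
    return least_squares(f,atz(uv,n,8)[:2],diff_step=1e-4).x
E
python3 - <<'E'
from m import *
T=cv2.imread("pics/top0.png")[:,:,::-1].copy();S=cv2.imread("pics/scene0.png")[:,:,::-1].copy()
for im,n in((T,"top"),(S,"scene")):
    print(n,"wheels",np.round([wheelfit(p[:2],n) for p in pink(im)],1).tolist())
    hsv=cv2.cvtColor(im,cv2.COLOR_RGB2HSV)
    bx=(262,228,426,282) if n=="top" else (284,205,366,305)
    m=np.zeros((480,640),np.uint8); g=cv2.inRange(hsv,(0,0,90),(180,70,255))|cv2.inRange(hsv,(5,80,80),(24,255,255)); m[bx[1]:bx[3],bx[0]:bx[2]]=g[bx[1]:bx[3],bx[0]:bx[2]]
    m=cv2.morphologyEx(m,cv2.MORPH_CLOSE,np.ones((3,3)))
    k,l,st,c=cv2.connectedComponentsWithStats(m); i=1+st[1:,4].argmax(); m=l==i
    x,fun,_=hullarea_fit(m,n,BAR,[473,8,.1]); print("gauge",x.round(3),fun.round(2),m.sum(),st[i])
    pins=pose(x,[(0,72*k,20) for k in(-2,-1,0,1,2)]); print(proj(pins,n).round(1).tolist())
E
```

```text
top wheels [[506.7, 279.9], [496.0, -273.9], [442.1, -383.5], [408.4, 276.1], [395.2, -276.9]]
gauge [ 4.74979e+02  8.57500e+00 -9.80000e-02] [ 0.   -0.   -0.45 -0.09 -0.1 ] 4781 [ 267  234  155   44 4781]
[[404.9, 259.8], [374.7, 257.2], [344.5, 254.6], [314.3, 252.0], [284.1, 249.3]]
scene wheels [[441.0, -381.8], [394.8, -274.1], [495.3, -272.2], [409.1, 276.1], [507.4, 279.7]]
gauge [ 4.73876e+02  7.33600e+00 -1.03000e-01] [-0.   -0.   -0.01 -0.01 -0.03] 2423 [ 287  211   76   90 2423]
[[301.8, 218.1], [311.4, 232.5], [321.7, 248.0], [332.7, 264.5], [344.5, 282.2]]
```

```bash
python3 - <<'E'
from m import *
bt=[(390.78,183.68),(424.79,183.33),(458.53,182.71)]; bs=[(252.31,232.71),(240.72,216.85),(230.11,202.0)]
wt=np.array([(80,57),(175,50),(273,46)])/2.85+(205,165); ws=np.array([(354,452),(300,383),(249,318)])/3.1+(205,180)
for nm,t,s in(("blue",bt,bs),("white",wt,ws)):
    for a,b in zip(s,t):
        p,e=tri(a,b); print(nm,p.round(1),round(e,1))
    L=np.array([(8,80*k,69.6) for k in(1,0,-1)])
    for use in ("top","scene","both"):
        f=lambda p: np.r_[(proj(pose(p,L),"top")-t).ravel() if use!="scene" else [],(proj(pose(p,L),"scene")-s).ravel() if use!="top" else []]
        r=least_squares(f,[600,0,0],x_scale=[1,1,.01]); print(use,r.x.round(3),r.fun.round(1).tolist())
E
```

```text
blue [ 634.9 -100.4   69.4] 0.2
blue [ 635.  -180.4   69.2] 0.2
blue [ 635.3 -260.2   69.8] 1.8
top [ 6.27313e+02 -1.80567e+02  8.00000e-03] [0.1, 0.1, 0.0, -0.1, -0.1, 0.1]
scene [ 6.26919e+02 -1.79946e+02 -4.00000e-03] [0.0, 0.1, 0.1, -0.0, -0.1, -0.1]
both [ 6.27135e+02 -1.80377e+02  4.00000e-03] [0.0, -0.0, -0.0, -0.0, -0.2, 0.3, 0.1, -0.0, -0.1, -0.1, -0.4, -0.0]
white [636.7 269.   66.1] 0.6
white [640.2 190.6  67.8] 2.2
white [642.6 110.1  67.8] 1.9
top [6.31971e+02 1.88839e+02 4.30000e-02] [-0.4, -0.2, 0.3, 0.3, 0.1, -0.2]
scene [6.32122e+02 1.91848e+02 2.90000e-02] [0.1, 0.2, -0.1, -0.2, 0.0, -0.0]
both [6.31922e+02 1.90016e+02 3.60000e-02] [-0.8, -0.4, -0.2, 0.4, -0.4, 0.1, 0.0, -0.5, -0.4, -0.7, -0.4, -0.4]
```

drive_tool:
  plan:
    - {"tx": 0,"ty": 0,"tz": 0}
  fingers: 0.75
  force: 60

```text
invalid input at $.plan[0]: expected keys tx, ty, tz, rx, ry, rz
```

```bash
cat > p.py <<'E'
from h import *
DOWN=R.from_euler("xyz",[np.pi,0,np.pi/2])
def rack(yaw,a=0.698): # tool z = -(sin a,0,cos a) rotated by yaw ; tool y radial-ish
    return R.from_euler("z",yaw)*R.from_euler("y",a)*DOWN
def plan(wps,start=None):
    "wps: (grasp point xyz, Rot, extra rows). prints calls: shift/turn in units with row count"
    s=status.get_state()
    p,q=(np.array(s["eef_pos"]),R.from_euler("xyz",s["tool_rot"])) if start is None else start
    print("from",p.round(1),"t",round(s["t"],1),"F",s["wrist_force"].round(1),"w",round(s["gripper_width"],1),"g",round(s["grasp_force"],1))
    call=[];p0,q0=p,q;tot=0
    for g,rot,ex in wps:
        T=np.array(g)-155*rot.apply([0,0,1])
        d=q0.inv().apply(T-p0)/150; r=(q0.inv()*rot).as_rotvec()/(np.pi/2)
        n=int(np.ceil(max(np.linalg.norm(T-p)/41.7,(q.inv()*rot).magnitude()*57.3/7.16)))+1+ex
        if max(abs(d))>1 or tot+n>20:
            print("  -- call",tot,"rows"); p0,q0,tot=p,q,0
            d=q0.inv().apply(T-p0)/150; r=(q0.inv()*rot).as_rotvec()/(np.pi/2)
        print("  n=%d"%n,"t",d.round(3).tolist(),"r",r.round(3).tolist(),"!!" if max(abs(d))>1 else ""); tot+=n; p,q=T,rot
    print("  -- call",tot,"rows")
E
python3 - <<'E'
from p import *
plan([((330,-500,130),R.from_euler("xyz",[np.pi,0,.96]),0),((441.5,-382.6,110),DOWN,2),((441.5,-382.6,39),DOWN,3)])
E
```

```text
from [ 224.6 -610.   404.7] t 0.5 F [-0.5 -0.4 -0.7] w 85.2 g 0.0
  n=6 t [0.913, -0.445, 0.798] r [-0.0, -0.0, -0.387] 
  -- call 6 rows
  n=8 t [1.067, 0.16, 0.133] r [-0.0, 0.0, -0.389] !!
  -- call 8 rows
  n=6 t [0.0, -0.0, 0.473] r [0.0, 0.0, 0.0] 
  -- call 6 rows
```

drive_tool:
  plan:
    - {"tx": 0.95,"ty": -0.45,"tz": 0.8,"rx": 0,"ry": 0,"rz": -0.387}
    - {"tx": 0.95,"ty": -0.45,"tz": 0.8,"rx": 0,"ry": 0,"rz": -0.387}
    - {"tx": 0.95,"ty": -0.45,"tz": 0.8,"rx": 0,"ry": 0,"rz": -0.387}
    - {"tx": 0.95,"ty": -0.45,"tz": 0.8,"rx": 0,"ry": 0,"rz": -0.387}
    - {"tx": 0.95,"ty": -0.45,"tz": 0.8,"rx": 0,"ry": 0,"rz": -0.387}
    - {"tx": 0.95,"ty": -0.45,"tz": 0.8,"rx": 0,"ry": 0,"rz": -0.387}
    - {"tx": 0.95,"ty": -0.45,"tz": 0.8,"rx": 0,"ry": 0,"rz": -0.387}
    - {"tx": 0.95,"ty": -0.45,"tz": 0.8,"rx": 0,"ry": 0,"rz": -0.387}
    - {"tx": 0.95,"ty": -0.45,"tz": 0.8,"rx": 0,"ry": 0,"rz": -0.387}
  fingers: 0.75
  force: 60

```text
t: 1.25
eef_pos: [334.0, -499.0, 285.6]
tool_rot: [3.14, 0.002, 0.958]
wrist_force: [-0.5, 0.1, -0.0]
gripper_width: 64.1
grasp_force: 0.0
```

```bash
python3 - <<'E'
from p import *
print(status.get_state()["joint_pos"].round(2),status.get_state()["tool_rot"].round(3))
plan([((441.5,-382.6,110),DOWN,2),((441.5,-382.6,39),DOWN,3)])
E
```

```text
[ 1.    0.71 -0.11  1.77  0.12  0.67  0.21] [3.14e+00 2.00e-03 9.58e-01]
from [ 334.  -499.   285.6] t 1.2 F [-0.5  0.1 -0. ] w 64.1 g 0.0
  -- call 0 rows
  n=8 t [1.048, 0.139, 0.136] r [0.001, 0.002, -0.39] !!
  -- call 8 rows
  n=6 t [0.0, -0.0, 0.473] r [0.0, 0.0, 0.0] 
  -- call 6 rows
```

drive_tool:
  plan:
    - {"tx": 1,"ty": 0.139,"tz": 0.136,"rx": 0.001,"ry": 0.002,"rz": -0.39}
    - {"tx": 1,"ty": 0.139,"tz": 0.136,"rx": 0.001,"ry": 0.002,"rz": -0.39}
    - {"tx": 1,"ty": 0.139,"tz": 0.136,"rx": 0.001,"ry": 0.002,"rz": -0.39}
    - {"tx": 1,"ty": 0.139,"tz": 0.136,"rx": 0.001,"ry": 0.002,"rz": -0.39}
    - {"tx": 1,"ty": 0.139,"tz": 0.136,"rx": 0.001,"ry": 0.002,"rz": -0.39}
    - {"tx": 1,"ty": 0.139,"tz": 0.136,"rx": 0.001,"ry": 0.002,"rz": -0.39}
    - {"tx": 1,"ty": 0.139,"tz": 0.136,"rx": 0.001,"ry": 0.002,"rz": -0.39}
    - {"tx": 1,"ty": 0.139,"tz": 0.136,"rx": 0.001,"ry": 0.002,"rz": -0.39}
    - {"tx": 1,"ty": 0.139,"tz": 0.136,"rx": 0.001,"ry": 0.002,"rz": -0.39}

```text
t: 2.0
eef_pos: [436.7, -388.2, 264.7]
tool_rot: [-3.141, -0.002, 1.568]
wrist_force: [0.2, 0.4, -1.0]
gripper_width: 63.9
grasp_force: 0.0
```

```bash
python3 - <<'E'
from p import *
print(status.get_state()["joint_pos"].round(2),status.get_state()["tool_rot"].round(3))
plan([((441.5,-382.6,85),DOWN,1),((441.5,-382.6,39),DOWN,3)])
E
```

```text
[ 0.84  0.73 -0.25  1.82  0.28  0.63  0.42] [-3.141e+00 -2.000e-03  1.568e+00]
from [ 436.7 -388.2  264.7] t 2.0 F [ 0.2  0.4 -1. ] w 63.9 g 0.0
  n=3 t [0.037, 0.032, 0.165] r [-0.001, -0.001, -0.002] 
  n=6 t [0.037, 0.032, 0.471] r [-0.001, -0.001, -0.002] 
  -- call 9 rows
```

drive_tool:
  plan:
    - {"tx": 0.037,"ty": 0.032,"tz": 0.165,"rx": -0.001,"ry": -0.001,"rz": -0.002}
    - {"tx": 0.037,"ty": 0.032,"tz": 0.165,"rx": -0.001,"ry": -0.001,"rz": -0.002}
    - {"tx": 0.037,"ty": 0.032,"tz": 0.3,"rx": -0.001,"ry": -0.001,"rz": -0.002}
    - {"tx": 0.037,"ty": 0.032,"tz": 0.4,"rx": -0.001,"ry": -0.001,"rz": -0.002}
    - {"tx": 0.037,"ty": 0.032,"tz": 0.471,"rx": -0.001,"ry": -0.001,"rz": -0.002}
    - {"tx": 0.037,"ty": 0.032,"tz": 0.471,"rx": -0.001,"ry": -0.001,"rz": -0.002}
    - {"tx": 0.037,"ty": 0.032,"tz": 0.471,"rx": -0.001,"ry": -0.001,"rz": -0.002}

```text
t: 2.58
eef_pos: [442.4, -380.9, 193.7]
tool_rot: [3.141, -0.002, 1.575]
wrist_force: [-0.4, -0.5, -0.0]
gripper_width: 63.9
grasp_force: 0.0
```

drive_tool:
  plan:
    - {"tx": 0,"ty": 0,"tz": 0,"rx": 0,"ry": 0,"rz": 0}
    - {"tx": 0,"ty": 0,"tz": 0,"rx": 0,"ry": 0,"rz": 0}
    - {"tx": 0,"ty": 0,"tz": 0,"rx": 0,"ry": 0,"rz": 0}
    - {"tx": 0,"ty": 0,"tz": 0,"rx": 0,"ry": 0,"rz": 0}
    - {"tx": 0,"ty": 0,"tz": 0,"rx": 0,"ry": 0,"rz": 0}
    - {"tx": 0,"ty": 0,"tz": 0,"rx": 0,"ry": 0,"rz": 0}
  fingers: 0
  force: 60

```text
t: 3.08
eef_pos: [443.1, -380.9, 194.9]
tool_rot: [3.139, -0.001, 1.576]
wrist_force: [-1.1, -0.2, 6.0]
gripper_width: 30.5
grasp_force: 59.3
```

```bash
python3 - <<'E'
from p import *
plan([((441.5,-382.6,150),DOWN,0),((452,-256,150),DOWN,0),((460,-135.3,150),DOWN,2),((460,-135.3,84),DOWN,2)])
E
```

```text
from [ 443.1 -380.9  194.9] t 3.1 F [-1.1 -0.2  6. ] w 30.5 g 59.3
  n=4 t [-0.011, -0.009, -0.734] r [0.001, -0.0, 0.003] 
  n=5 t [0.833, 0.066, -0.733] r [0.001, -0.0, 0.003] 
  -- call 9 rows
  n=6 t [0.805, 0.053, 0.0] r [0.0, 0.0, 0.0] 
  n=5 t [0.805, 0.053, 0.44] r [0.0, 0.0, 0.0] 
  -- call 11 rows
```

drive_tool:
  plan:
    - {"tx": 0,"ty": 0,"tz": -0.733,"rx": 0.001,"ry": 0,"rz": 0.003}
    - {"tx": 0,"ty": 0,"tz": -0.733,"rx": 0.001,"ry": 0,"rz": 0.003}
    - {"tx": 0,"ty": 0,"tz": -0.733,"rx": 0.001,"ry": 0,"rz": 0.003}
    - {"tx": 0.833,"ty": 0.066,"tz": -0.733,"rx": 0.001,"ry": 0,"rz": 0.003}
    - {"tx": 0.833,"ty": 0.066,"tz": -0.733,"rx": 0.001,"ry": 0,"rz": 0.003}
    - {"tx": 0.833,"ty": 0.066,"tz": -0.733,"rx": 0.001,"ry": 0,"rz": 0.003}
    - {"tx": 0.833,"ty": 0.066,"tz": -0.733,"rx": 0.001,"ry": 0,"rz": 0.003}
    - {"tx": 0.833,"ty": 0.066,"tz": -0.733,"rx": 0.001,"ry": 0,"rz": 0.003}

```text
t: 3.75
eef_pos: [452.6, -252.8, 304.6]
tool_rot: [3.141, -0.003, 1.578]
wrist_force: [0.4, -1.0, 0.0]
gripper_width: 30.2
grasp_force: 59.6
```

drive_tool:
  plan:
    - {"tx": 0.81,"ty": 0.053,"tz": 0,"rx": 0,"ry": 0,"rz": 0}
    - {"tx": 0.81,"ty": 0.053,"tz": 0,"rx": 0,"ry": 0,"rz": 0}
    - {"tx": 0.81,"ty": 0.053,"tz": 0,"rx": 0,"ry": 0,"rz": 0}
    - {"tx": 0.81,"ty": 0.053,"tz": 0,"rx": 0,"ry": 0,"rz": 0}
    - {"tx": 0.81,"ty": 0.053,"tz": 0.4,"rx": 0,"ry": 0,"rz": 0}
    - {"tx": 0.81,"ty": 0.053,"tz": 0.4,"rx": 0,"ry": 0,"rz": 0}
    - {"tx": 0.81,"ty": 0.053,"tz": 0.4,"rx": 0,"ry": 0,"rz": 0}
    - {"tx": 0.81,"ty": 0.053,"tz": 0.4,"rx": 0,"ry": 0,"rz": 0}
    - {"tx": 0.81,"ty": 0.053,"tz": 0.4,"rx": 0,"ry": 0,"rz": 0}

```text
t: 4.5
eef_pos: [460.2, -135.1, 244.9]
tool_rot: [3.141, -0.001, 1.57]
wrist_force: [-1.1, -0.1, -0.8]
gripper_width: 30.5
grasp_force: 59.7
```

```bash
python3 - <<'E'
from p import *
plan([((460,-133.6,79),DOWN,1),((460,-133.6,72),DOWN,1),((460,-133.6,65),DOWN,1)])
for n in("top","scene"): save(eyes.snapshot(n),n+"1.png")
a=cv2.imread("pics/top1.png")[200:320,340:460]; b=cv2.imread("pics/scene1.png")[170:290,260:380]
cv2.imwrite("pics/c3.png",np.hstack([cv2.resize(i,None,fx=3.3,fy=3.3,interpolation=cv2.INTER_CUBIC) for i in(a,b)]))
E
```

```text
from [ 460.2 -135.1  244.9] t 4.5 F [-1.1 -0.1 -0.8] w 30.5 g 59.7
  n=3 t [0.01, -0.001, 0.072] r [0.001, -0.001, -0.0] 
  n=3 t [0.01, -0.001, 0.119] r [0.001, -0.001, -0.0] 
  n=3 t [0.01, -0.001, 0.166] r [0.001, -0.001, -0.0] 
  -- call 9 rows
```

View pics/c3.png

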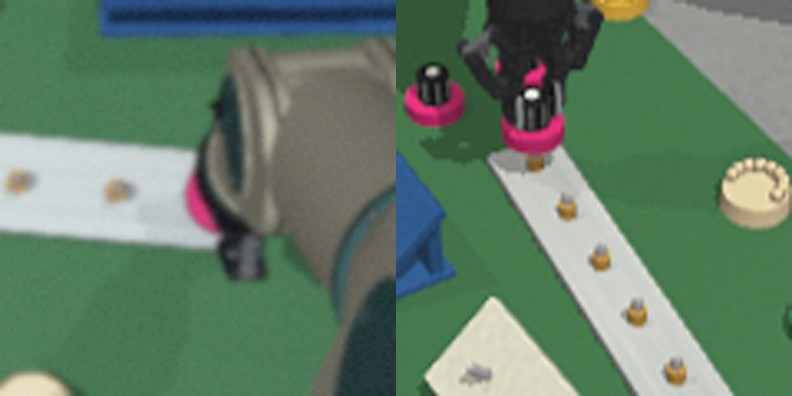

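drive_tool:
  plan:
    - {"tx": 0.01,"ty": 0,"tz": 0.07,"rx": 0.001,"ry": -0.001,"rz": 0}
    - {"tx": 0.01,"ty": 0,"tz": 0.09,"rx": 0.001,"ry": -0.001,"rz": 0}
    - {"tx": 0.01,"ty": 0,"tz": 0.11,"rx": 0.001,"ry": -0.001,"rz": 0}
    - {"tx": 0.01,"ty": 0,"tz": 0.12,"rx": 0.001,"ry": -0.001,"rz": 0}
    - {"tx": 0.01,"ty": 0,"tz": 0.12,"rx": 0.001,"ry": -0.001,"rz": 0}

```text
t: 5.02
eef_pos: [459.7, -132.8, 226.3]
tool_rot: [-3.14, -0.0, 1.572]
wrist_force: [0.2, -1.1, -1.0]
gripper_width: 30.1
grasp_force: 59.7
```

drive_tool:
  plan:
    - {"tx": 0,"ty": 0,"tz": 0.02,"rx": 0,"ry": 0,"rz": 0}
    - {"tx": 0,"ty": 0,"tz": 0.035,"rx": 0,"ry": 0,"rz": 0}
    - {"tx": 0,"ty": 0,"tz": 0.05,"rx": 0,"ry": 0,"rz": 0}
    - {"tx": 0,"ty": 0,"tz": 0.05,"rx": 0,"ry": 0,"rz": 0}

```text
t: 5.35
eef_pos: [459.8, -132.6, 220.5]
tool_rot: [-3.141, 0.001, 1.572]
wrist_force: [-4.3, 1.6, 25.0]
gripper_width: 30.1
grasp_force: 62.6
```

drive_tool:
  plan:
    - {"tx": 0,"ty": 0,"tz": -0.01,"rx": 0,"ry": 0,"rz": 0}
    - {"tx": 0,"ty": 0,"tz": -0.01,"rx": 0,"ry": 0,"rz": 0}
    - {"tx": 0,"ty": 0,"tz": -0.01,"rx": 0,"ry": 0,"rz": 0}
    - {"tx": 0,"ty": 0,"tz": -0.01,"rx": 0,"ry": 0,"rz": 0}
  fingers: 0.75

```text
t: 5.68
eef_pos: [459.6, -132.7, 219.9]
tool_rot: [-3.139, -0.0, 1.572]
wrist_force: [-0.1, -0.1, 0.7]
gripper_width: 64.1
grasp_force: 0.0
```

drive_tool:
  plan:
    - {"tx": 0,"ty": 0,"tz": -0.2,"rx": 0,"ry": 0,"rz": 0}
    - {"tx": 0,"ty": 0,"tz": -0.5,"rx": 0,"ry": 0,"rz": 0}
    - {"tx": 0,"ty": 0,"tz": -0.5,"rx": 0,"ry": 0,"rz": 0}
    - {"tx": -0.9,"ty": -0.43,"tz": -0.5,"rx": 0,"ry": 0,"rz": 0}
    - {"tx": -0.9,"ty": -0.43,"tz": -0.5,"rx": 0,"ry": 0,"rz": 0}
    - {"tx": -0.9,"ty": -0.43,"tz": -0.5,"rx": 0,"ry": 0,"rz": 0}
    - {"tx": -0.9,"ty": -0.43,"tz": -0.5,"rx": 0,"ry": 0,"rz": 0}
    - {"tx": -0.9,"ty": -0.43,"tz": -0.5,"rx": 0,"ry": 0,"rz": 0}
    - {"tx": -0.9,"ty": -0.43,"tz": -0.5,"rx": 0,"ry": 0,"rz": 0}

```text
t: 6.43
eef_pos: [394.5, -269.2, 294.9]
tool_rot: [-3.139, -0.0, 1.567]
wrist_force: [0.5, 0.7, -0.8]
gripper_width: 63.9
grasp_force: 0.0
```

```bash
cat >> m.py <<'E'
def wfit(uv,n,z,g=None):
    a=np.linspace(0,2*np.pi,48,endpoint=False); L=np.array([(28*np.cos(t),28*np.sin(t),h) for h in(0,16) for t in a])
    def f(p):
        q=cv2.convexHull(proj(L+[p[0],p[1],z],n).astype(np.float32)); M=cv2.moments(q); return np.array([M["m10"],M["m01"]])/M["m00"]-uv
    return least_squares(f,atz(uv,n,z+8)[:2],diff_step=1e-4).x
def see(zs=(0,12,26),f=None):
    for n in("scene","top"):
        im=eyes.snapshot(n)
        if f: save(im,f+n+".png")
        for p in pink(im):
            print(n,p.round(1),*[wfit(p[:2],n,z).round(1) for z in zs])
E
python3 - <<'E'
from m import *; from p import plan,DOWN
see(f="s2")
plan([((395,-275.5,100),DOWN,1),((395,-275.5,39),DOWN,3)])
E
```

```text
scene [298.6 190.9 167. ] [ 394.8 -274.1] [ 402.  -260.1] [ 410.4 -243.8]
scene [271.3 201.  175. ] [ 495.3 -272.2] [ 501.3 -258.2] [ 508.3 -241.9]
scene [302.  215.2 210.5] [ 445.1 -160.4] [ 451.7 -147.8] [ 459.4 -133.1]
scene [396.7 304.7 328. ] [409.1 276.1] [416.2 283.3] [424.4 291.8]
scene [366.  321.5 351. ] [507.4 279.7] [513.3 286.9] [520.1 295.3]
top [231.5 243.1 412.5] [506.7 279.9] [505.2 278. ] [503.5 275.8]
top [460.8 244.9 415. ] [ 496.2 -273.8] [ 494.9 -271. ] [ 493.3 -267.7]
top [406.  259.7 407.5] [ 462.1 -139. ] [ 461.  -137.3] [ 459.7 -135.3]
top [232.7 283.9 414.5] [408.2 276.1] [407.6 274.2] [406.9 272.1]
top [462.3 287.  371.5] [ 394.4 -273.8] [ 393.9 -271. ] [ 393.3 -267.7]
from [ 395.9 -267.   295. ] t 6.5 F [ 0.2  0.1 -0.5] w 64.1 g 0.0
  n=3 t [-0.057, -0.005, 0.267] r [-0.001, -0.001, 0.001] 
  n=6 t [-0.058, -0.005, 0.673] r [-0.001, -0.001, 0.001] 
  -- call 9 rows
```

drive_tool:
  plan:
    - {"tx": -0.053,"ty": -0.005,"tz": 0.26,"rx": -0.001,"ry": -0.001,"rz": 0.001}
    - {"tx": -0.053,"ty": -0.005,"tz": 0.4,"rx": -0.001,"ry": -0.001,"rz": 0.001}
    - {"tx": -0.053,"ty": -0.005,"tz": 0.55,"rx": -0.001,"ry": -0.001,"rz": 0.001}
    - {"tx": -0.053,"ty": -0.005,"tz": 0.67,"rx": -0.001,"ry": -0.001,"rz": 0.001}
    - {"tx": -0.053,"ty": -0.005,"tz": 0.67,"rx": -0.001,"ry": -0.001,"rz": 0.001}
    - {"tx": -0.053,"ty": -0.005,"tz": 0.67,"rx": -0.001,"ry": -0.001,"rz": 0.001}

```text
t: 7.03
eef_pos: [395.1, -274.1, 194.2]
tool_rot: [-3.14, -0.0, 1.573]
wrist_force: [0.2, -0.2, 0.2]
gripper_width: 63.8
grasp_force: 0.0
```

drive_tool:
  plan:
    - {"tx": 0,"ty": 0,"tz": 0,"rx": 0,"ry": 0,"rz": 0}
    - {"tx": 0,"ty": 0,"tz": 0,"rx": 0,"ry": 0,"rz": 0}
    - {"tx": 0,"ty": 0,"tz": 0,"rx": 0,"ry": 0,"rz": 0}
    - {"tx": 0,"ty": 0,"tz": 0,"rx": 0,"ry": 0,"rz": 0}
    - {"tx": 0,"ty": 0,"tz": 0,"rx": 0,"ry": 0,"rz": 0}
    - {"tx": 0,"ty": 0,"tz": 0,"rx": 0,"ry": 0,"rz": 0}
  fingers: 0

```text
t: 7.53
eef_pos: [395.0, -275.6, 196.2]
tool_rot: [3.14, 0.002, 1.57]
wrist_force: [0.1, 1.6, 5.6]
gripper_width: 30.3
grasp_force: 58.9
```

drive_tool:
  plan:
    - {"tx": 0,"ty": 0,"tz": -0.4,"rx": 0,"ry": 0,"rz": 0}
    - {"tx": 0,"ty": 0,"tz": -0.7,"rx": 0,"ry": 0,"rz": 0}
    - {"tx": 0,"ty": 0,"tz": -0.7,"rx": 0,"ry": 0,"rz": 0}
    - {"tx": 0.7,"ty": 0.24,"tz": -0.7,"rx": 0,"ry": 0,"rz": 0}
    - {"tx": 0.7,"ty": 0.24,"tz": -0.7,"rx": 0,"ry": 0,"rz": 0}
    - {"tx": 0.7,"ty": 0.24,"tz": -0.7,"rx": 0,"ry": 0,"rz": 0}
    - {"tx": 0.7,"ty": 0.24,"tz": -0.7,"rx": 0,"ry": 0,"rz": 0}

```text
t: 8.12
eef_pos: [432.7, -164.7, 301.0]
tool_rot: [3.138, -0.001, 1.579]
wrist_force: [0.5, -0.4, -0.8]
gripper_width: 30.2
grasp_force: 59.6
```

drive_tool:
  plan:
    - {"tx": 0.7,"ty": 0.24,"tz": 0,"rx": 0,"ry": 0,"rz": 0}
    - {"tx": 0.7,"ty": 0.24,"tz": 0,"rx": 0,"ry": 0,"rz": 0}
    - {"tx": 0.7,"ty": 0.24,"tz": 0,"rx": 0,"ry": 0,"rz": 0}
    - {"tx": 0.7,"ty": 0.24,"tz": 0,"rx": 0,"ry": 0,"rz": 0}
    - {"tx": 0.7,"ty": 0.24,"tz": 0,"rx": 0,"ry": 0,"rz": 0}
    - {"tx": 0.7,"ty": 0.24,"tz": 0,"rx": 0,"ry": 0,"rz": 0}

```text
t: 8.62
eef_pos: [466.3, -66.2, 299.8]
tool_rot: [-3.141, 0.002, 1.57]
wrist_force: [-0.8, -0.8, -0.1]
gripper_width: 30.2
grasp_force: 59.6
```

```bash
python3 - <<'E'
from m import *; from p import plan,DOWN
plan([((467.2,-63.6,84),DOWN,1)])
E
```

```text
from [466.3 -66.2 299.8] t 8.6 F [-0.8 -0.8 -0.1] w 30.2 g 59.6
  n=4 t [0.018, 0.006, 0.405] r [-0.0, 0.001, -0.001] 
  -- call 4 rows
```

drive_tool:
  plan:
    - {"tx": 0.015,"ty": 0.006,"tz": 0.36,"rx": 0,"ry": 0,"rz": 0}
    - {"tx": 0.015,"ty": 0.006,"tz": 0.36,"rx": 0,"ry": 0,"rz": 0}
    - {"tx": 0.015,"ty": 0.006,"tz": 0.42,"rx": 0,"ry": 0,"rz": 0}
    - {"tx": 0.015,"ty": 0.006,"tz": 0.45,"rx": 0,"ry": 0,"rz": 0}
    - {"tx": 0.015,"ty": 0.006,"tz": 0.47,"rx": 0,"ry": 0,"rz": 0}
    - {"tx": 0.015,"ty": 0.006,"tz": 0.49,"rx": 0,"ry": 0,"rz": 0}
    - {"tx": 0.015,"ty": 0.006,"tz": 0.49,"rx": 0,"ry": 0,"rz": 0}

```text
t: 9.2
eef_pos: [467.7, -63.8, 226.2]
tool_rot: [3.141, 0.001, 1.569]
wrist_force: [0.4, -0.1, -0.2]
gripper_width: 29.9
grasp_force: 59.7
```

drive_tool:
  plan:
    - {"tx": 0,"ty": 0,"tz": 0.02,"rx": 0,"ry": 0,"rz": 0}
    - {"tx": 0,"ty": 0,"tz": 0.035,"rx": 0,"ry": 0,"rz": 0}
    - {"tx": 0,"ty": 0,"tz": 0.05,"rx": 0,"ry": 0,"rz": 0}
    - {"tx": 0,"ty": 0,"tz": 0.05,"rx": 0,"ry": 0,"rz": 0}

```text
t: 9.53
eef_pos: [467.5, -63.4, 218.2]
tool_rot: [-3.141, 0.001, 1.57]
wrist_force: [-0.6, 0.2, -1.2]
gripper_width: 30.2
grasp_force: 59.7
```

drive_tool:
  plan:
    - {"tx": 0,"ty": 0,"tz": 0.02,"rx": 0,"ry": 0,"rz": 0}
    - {"tx": 0,"ty": 0,"tz": 0.04,"rx": 0,"ry": 0,"rz": 0}
    - {"tx": 0,"ty": 0,"tz": 0.06,"rx": 0,"ry": 0,"rz": 0}
    - {"tx": 0,"ty": 0,"tz": 0.06,"rx": 0,"ry": 0,"rz": 0}
    - {"tx": 0,"ty": 0,"tz": 0.06,"rx": 0,"ry": 0,"rz": 0}

```text
t: 9.95
eef_pos: [467.4, -63.4, 209.1]
tool_rot: [-3.14, 0.001, 1.57]
wrist_force: [0.3, 0.5, -1.0]
gripper_width: 29.9
grasp_force: 59.7
```

drive_tool:
  plan:
    - {"tx": 0,"ty": 0,"tz": 0,"rx": 0,"ry": 0,"rz": 0}
    - {"tx": 0,"ty": 0,"tz": 0,"rx": 0,"ry": 0,"rz": 0}
    - {"tx": 0,"ty": 0,"tz": 0,"rx": 0,"ry": 0,"rz": 0}
    - {"tx": 0,"ty": 0,"tz": 0,"rx": 0,"ry": 0,"rz": 0}
  fingers: 0.75

```text
t: 10.28
eef_pos: [467.6, -63.4, 209.5]
tool_rot: [-3.141, 0.001, 1.57]
wrist_force: [0.7, 0.1, -0.9]
gripper_width: 63.7
grasp_force: 0.0
```

drive_tool:
  plan:
    - {"tx": 0,"ty": 0,"tz": -0.3,"rx": 0,"ry": 0,"rz": 0}
    - {"tx": 0,"ty": 0,"tz": -0.6,"rx": 0,"ry": 0,"rz": 0}
    - {"tx": 0,"ty": 0,"tz": -0.6,"rx": 0,"ry": 0,"rz": 0}
    - {"tx": -0.9,"ty": 0.1,"tz": -0.6,"rx": 0,"ry": 0,"rz": 0}
    - {"tx": -0.9,"ty": 0.1,"tz": -0.6,"rx": 0,"ry": 0,"rz": 0}
    - {"tx": -0.9,"ty": 0.1,"tz": -0.6,"rx": 0,"ry": 0,"rz": 0}
    - {"tx": -0.9,"ty": 0.1,"tz": -0.6,"rx": 0,"ry": 0,"rz": 0}
    - {"tx": -0.9,"ty": 0.1,"tz": -0.6,"rx": 0,"ry": 0,"rz": 0}

```text
t: 10.95
eef_pos: [482.0, -203.1, 299.4]
tool_rot: [3.142, 0.004, 1.562]
wrist_force: [-0.3, -0.0, -0.5]
gripper_width: 63.9
grasp_force: 0.0
```

```bash
python3 - <<'E'
from m import *; from p import plan,DOWN
see(f="s3")
plan([((495.6,-273,100),DOWN,1),((495.6,-273,39),DOWN,3)])
E
```

```text
scene [271.3 201.  177. ] [ 495.1 -272.5] [ 501.1 -258.5] [ 508.1 -242.2]
scene [302.  215.2 212. ] [ 445.  -160.2] [ 451.7 -147.6] [ 459.4 -132.9]
scene [311.3 233.2 214. ] [461.6 -73.5] [468. -62.] [475.5 -48.5]
scene [396.7 304.7 328. ] [409.1 276.1] [416.2 283.3] [424.4 291.8]
scene [366.  321.5 351. ] [507.4 279.7] [513.3 286.9] [520.1 295.3]
top [231.5 243.1 413. ] [506.7 279.9] [505.2 278. ] [503.5 275.8]
top [375.  257.4 387.5] [468.6 -64.7] [467.4 -63.7] [466.1 -62.4]
top [405.9 259.7 403.5] [ 462.  -138.9] [ 460.9 -137.2] [ 459.6 -135.3]
top [232.7 283.9 412. ] [408.3 276.2] [407.7 274.3] [406.9 272.2]
from [ 482.2 -198.2  299.4] t 11.1 F [ 0.2  0.9 -0.3] w 63.9 g 0.0
  n=5 t [-0.498, 0.091, 0.296] r [-0.001, 0.0, -0.001] 
  n=6 t [-0.498, 0.091, 0.703] r [-0.001, 0.0, -0.001] 
  -- call 11 rows
```

drive_tool:
  plan:
    - {"tx": -0.5,"ty": 0.091,"tz": 0.2,"rx": -0.001,"ry": 0,"rz": -0.001}
    - {"tx": -0.5,"ty": 0.091,"tz": 0.2,"rx": -0.001,"ry": 0,"rz": -0.001}
    - {"tx": -0.5,"ty": 0.091,"tz": 0.3,"rx": -0.001,"ry": 0,"rz": -0.001}
    - {"tx": -0.5,"ty": 0.091,"tz": 0.45,"rx": -0.001,"ry": 0,"rz": -0.001}
    - {"tx": -0.5,"ty": 0.091,"tz": 0.6,"rx": -0.001,"ry": 0,"rz": -0.001}
    - {"tx": -0.5,"ty": 0.091,"tz": 0.7,"rx": -0.001,"ry": 0,"rz": -0.001}
    - {"tx": -0.5,"ty": 0.091,"tz": 0.7,"rx": -0.001,"ry": 0,"rz": -0.001}
    - {"tx": -0.5,"ty": 0.091,"tz": 0.7,"rx": -0.001,"ry": 0,"rz": -0.001}

```text
t: 11.72
eef_pos: [496.3, -271.4, 194.2]
tool_rot: [-3.141, -0.001, 1.575]
wrist_force: [-0.7, -0.3, -0.3]
gripper_width: 64.3
grasp_force: 0.0
```

drive_tool:
  plan:
    - {"tx": 0,"ty": 0,"tz": 0,"rx": 0,"ry": 0,"rz": 0}
    - {"tx": 0,"ty": 0,"tz": 0,"rx": 0,"ry": 0,"rz": 0}
    - {"tx": 0,"ty": 0,"tz": 0,"rx": 0,"ry": 0,"rz": 0}
    - {"tx": 0,"ty": 0,"tz": 0,"rx": 0,"ry": 0,"rz": 0}
    - {"tx": 0,"ty": 0,"tz": 0,"rx": 0,"ry": 0,"rz": 0}
    - {"tx": 0,"ty": 0,"tz": 0,"rx": 0,"ry": 0,"rz": 0}
  fingers: 0

```text
t: 12.22
eef_pos: [496.6, -273.3, 196.2]
tool_rot: [3.138, 0.002, 1.572]
wrist_force: [-0.2, 1.2, 5.9]
gripper_width: 30.4
grasp_force: 59.2
```

drive_tool:
  plan:
    - {"tx": 0,"ty": 0,"tz": -0.4,"rx": 0,"ry": 0,"rz": 0}
    - {"tx": 0,"ty": 0,"tz": -0.7,"rx": 0,"ry": 0,"rz": 0}
    - {"tx": 0,"ty": 0,"tz": -0.7,"rx": 0,"ry": 0,"rz": 0}
    - {"tx": 0.94,"ty": -0.07,"tz": -0.7,"rx": 0,"ry": 0,"rz": 0}
    - {"tx": 0.94,"ty": -0.07,"tz": -0.7,"rx": 0,"ry": 0,"rz": 0}
    - {"tx": 0.94,"ty": -0.07,"tz": -0.7,"rx": 0,"ry": 0,"rz": 0}
    - {"tx": 0.94,"ty": -0.07,"tz": -0.7,"rx": 0,"ry": 0,"rz": 0}
    - {"tx": 0.94,"ty": -0.07,"tz": -0.7,"rx": 0,"ry": 0,"rz": 0}

```text
t: 12.88
eef_pos: [485.2, -127.0, 300.5]
tool_rot: [3.14, -0.001, 1.58]
wrist_force: [1.3, -1.3, -0.8]
gripper_width: 30.4
grasp_force: 59.7
```

drive_tool:
  plan:
    - {"tx": 0.94,"ty": -0.07,"tz": 0,"rx": 0,"ry": 0,"rz": 0}
    - {"tx": 0.94,"ty": -0.07,"tz": 0,"rx": 0,"ry": 0,"rz": 0}
    - {"tx": 0.94,"ty": -0.07,"tz": 0,"rx": 0,"ry": 0,"rz": 0}
    - {"tx": 0.94,"ty": -0.07,"tz": 0,"rx": 0,"ry": 0,"rz": 0}
    - {"tx": 0.94,"ty": -0.07,"tz": 0,"rx": 0,"ry": 0,"rz": 0}
    - {"tx": 0.94,"ty": -0.07,"tz": 0,"rx": 0,"ry": 0,"rz": 0}
    - {"tx": 0.94,"ty": -0.07,"tz": 0,"rx": 0,"ry": 0,"rz": 0}

```text
t: 13.47
eef_pos: [474.9, 7.1, 299.5]
tool_rot: [3.14, 0.003, 1.57]
wrist_force: [0.5, -0.6, -0.4]
gripper_width: 30.0
grasp_force: 59.7
```

```bash
python3 - <<'E'
from m import *; from p import plan,DOWN
plan([((474.4,8,72),DOWN,1)])
E
```

```text
from [474.9   7.1 299.5] t 13.5 F [ 0.5 -0.6 -0.4] w 30.0 g 59.7
  n=4 t [0.007, -0.004, 0.483] r [0.001, 0.002, -0.001] 
  -- call 4 rows
```

drive_tool:
  plan:
    - {"tx": 0.006,"ty": -0.003,"tz": 0.36,"rx": 0.001,"ry": 0.001,"rz": 0}
    - {"tx": 0.006,"ty": -0.003,"tz": 0.36,"rx": 0.001,"ry": 0.001,"rz": 0}
    - {"tx": 0.006,"ty": -0.003,"tz": 0.42,"rx": 0.001,"ry": 0.001,"rz": 0}
    - {"tx": 0.006,"ty": -0.003,"tz": 0.45,"rx": 0.001,"ry": 0.001,"rz": 0}
    - {"tx": 0.006,"ty": -0.003,"tz": 0.47,"rx": 0.001,"ry": 0.001,"rz": 0}
    - {"tx": 0.006,"ty": -0.003,"tz": 0.49,"rx": 0.001,"ry": 0.001,"rz": 0}
    - {"tx": 0.006,"ty": -0.003,"tz": 0.49,"rx": 0.001,"ry": 0.001,"rz": 0}

```text
t: 14.05
eef_pos: [474.6, 9.1, 226.0]
tool_rot: [3.141, -0.0, 1.571]
wrist_force: [0.2, -0.8, -0.9]
gripper_width: 30.4
grasp_force: 59.7
```

drive_tool:
  plan:
    - {"tx": 0,"ty": 0,"tz": 0.02,"rx": 0,"ry": 0,"rz": 0}
    - {"tx": 0,"ty": 0,"tz": 0.035,"rx": 0,"ry": 0,"rz": 0}
    - {"tx": 0,"ty": 0,"tz": 0.05,"rx": 0,"ry": 0,"rz": 0}
    - {"tx": 0,"ty": 0,"tz": 0.05,"rx": 0,"ry": 0,"rz": 0}

```text
t: 14.38
eef_pos: [474.6, 10.0, 221.5]
tool_rot: [3.139, 0.0, 1.572]
wrist_force: [-5.8, 0.4, 36.2]
gripper_width: 30.7
grasp_force: 63.8
```

drive_tool:
  plan:
    - {"tx": 0,"ty": 0,"tz": -0.01,"rx": 0,"ry": 0,"rz": 0}
    - {"tx": 0,"ty": 0,"tz": -0.01,"rx": 0,"ry": 0,"rz": 0}
    - {"tx": 0,"ty": 0,"tz": -0.01,"rx": 0,"ry": 0,"rz": 0}
    - {"tx": 0,"ty": 0,"tz": -0.01,"rx": 0,"ry": 0,"rz": 0}
  fingers: 0.75

```text
t: 14.72
eef_pos: [474.4, 9.4, 219.7]
tool_rot: [-3.141, -0.0, 1.572]
wrist_force: [-0.0, 0.2, 0.1]
gripper_width: 64.1
grasp_force: 0.0
```

drive_tool:
  plan:
    - {"tx": 0,"ty": 0,"tz": -0.2,"rx": 0,"ry": 0,"rz": 0}
    - {"tx": 0,"ty": 0,"tz": -0.5,"rx": 0,"ry": 0,"rz": 0}
    - {"tx": 0,"ty": 0,"tz": -0.5,"rx": 0,"ry": 0,"rz": 0}
    - {"tx": 0.9,"ty": -0.22,"tz": -0.5,"rx": 0,"ry": 0,"rz": 0}
    - {"tx": 0.9,"ty": -0.22,"tz": -0.5,"rx": 0,"ry": 0,"rz": 0}
    - {"tx": 0.9,"ty": -0.22,"tz": -0.5,"rx": 0,"ry": 0,"rz": 0}
    - {"tx": 0.9,"ty": -0.22,"tz": -0.5,"rx": 0,"ry": 0,"rz": 0}
    - {"tx": 0.9,"ty": -0.22,"tz": -0.5,"rx": 0,"ry": 0,"rz": 0}
    - {"tx": 0.9,"ty": -0.22,"tz": -0.5,"rx": 0,"ry": 0,"rz": 0}

```text
t: 15.47
eef_pos: [441.0, 145.0, 294.5]
tool_rot: [-3.141, 0.0, 1.574]
wrist_force: [-0.6, -0.8, 0.0]
gripper_width: 64.4
grasp_force: 0.0
```

```bash
python3 - <<'E'
from m import *; from p import plan,DOWN
see(f="s4")
plan([((408.8,276.1,100),DOWN,1),((408.8,276.1,39),DOWN,3)])
E
```

```text
scene [302.  215.2 210.5] [ 445.  -160.3] [ 451.6 -147.7] [ 459.3 -133. ]
scene [317.1 239.5 529.5] [460.7 -41.3] [467.1 -30.2] [474.6 -17.2]
scene [396.7 304.7 328. ] [409.1 276.1] [416.2 283.3] [424.4 291.8]
scene [366.  321.5 351. ] [507.4 279.7] [513.3 286.9] [520.1 295.3]
top [229.7 242.7 336.5] [507.7 284.1] [506.3 282.2] [504.5 280. ]
top [344.1 253.9 399.5] [477.7   9.2] [476.5   9.6] [475.   10.1]
top [375.  257.5 381. ] [468.3 -64.5] [467.1 -63.5] [465.8 -62.3]
top [405.7 259.6 403.5] [ 462.3 -138.3] [ 461.2 -136.6] [ 459.9 -134.7]
top [232.7 283.9 414. ] [408.3 276.1] [407.6 274.3] [406.9 272.1]
from [441.5 143.  294.5] t 15.6 F [-0.8 -1.1  0.2] w 64.1 g 0.0
  n=6 t [0.887, -0.218, 0.263] r [-0.001, 0.001, -0.001] 
  n=6 t [0.888, -0.218, 0.669] r [-0.001, 0.001, -0.001] 
  -- call 12 rows
```

drive_tool:
  plan:
    - {"tx": 0.887,"ty": -0.218,"tz": 0.2,"rx": -0.001,"ry": 0,"rz": 0}
    - {"tx": 0.887,"ty": -0.218,"tz": 0.2,"rx": -0.001,"ry": 0,"rz": 0}
    - {"tx": 0.887,"ty": -0.218,"tz": 0.2,"rx": -0.001,"ry": 0,"rz": 0}
    - {"tx": 0.887,"ty": -0.218,"tz": 0.2,"rx": -0.001,"ry": 0,"rz": 0}
    - {"tx": 0.887,"ty": -0.218,"tz": 0.3,"rx": -0.001,"ry": 0,"rz": 0}
    - {"tx": 0.887,"ty": -0.218,"tz": 0.45,"rx": -0.001,"ry": 0,"rz": 0}
    - {"tx": 0.887,"ty": -0.218,"tz": 0.6,"rx": -0.001,"ry": 0,"rz": 0}
    - {"tx": 0.887,"ty": -0.218,"tz": 0.67,"rx": -0.001,"ry": 0,"rz": 0}
    - {"tx": 0.887,"ty": -0.218,"tz": 0.67,"rx": -0.001,"ry": 0,"rz": 0}
    - {"tx": 0.887,"ty": -0.218,"tz": 0.67,"rx": -0.001,"ry": 0,"rz": 0}

```text
t: 16.4
eef_pos: [408.8, 276.4, 194.1]
tool_rot: [3.141, 0.001, 1.57]
wrist_force: [-0.7, -0.2, 0.2]
gripper_width: 64.0
grasp_force: 0.0
```

drive_tool:
  plan:
    - {"tx": 0,"ty": 0,"tz": 0,"rx": 0,"ry": 0,"rz": 0}
    - {"tx": 0,"ty": 0,"tz": 0,"rx": 0,"ry": 0,"rz": 0}
    - {"tx": 0,"ty": 0,"tz": 0,"rx": 0,"ry": 0,"rz": 0}
    - {"tx": 0,"ty": 0,"tz": 0,"rx": 0,"ry": 0,"rz": 0}
    - {"tx": 0,"ty": 0,"tz": 0,"rx": 0,"ry": 0,"rz": 0}
    - {"tx": 0,"ty": 0,"tz": 0,"rx": 0,"ry": 0,"rz": 0}
  fingers: 0

```text
t: 16.9
eef_pos: [408.8, 277.5, 195.7]
tool_rot: [3.139, -0.001, 1.571]
wrist_force: [0.1, -0.6, 5.6]
gripper_width: 30.3
grasp_force: 58.9
```

drive_tool:
  plan:
    - {"tx": 0,"ty": 0,"tz": -0.4,"rx": 0,"ry": 0,"rz": 0}
    - {"tx": 0,"ty": 0,"tz": -0.7,"rx": 0,"ry": 0,"rz": 0}
    - {"tx": 0,"ty": 0,"tz": -0.7,"rx": 0,"ry": 0,"rz": 0}
    - {"tx": -0.655,"ty": 0.243,"tz": -0.7,"rx": 0,"ry": 0,"rz": 0}
    - {"tx": -0.655,"ty": 0.243,"tz": -0.7,"rx": 0,"ry": 0,"rz": 0}
    - {"tx": -0.655,"ty": 0.243,"tz": -0.7,"rx": 0,"ry": 0,"rz": 0}
    - {"tx": -0.655,"ty": 0.243,"tz": -0.7,"rx": 0,"ry": 0,"rz": 0}

```text
t: 17.48
eef_pos: [446.4, 173.4, 300.1]
tool_rot: [3.139, 0.003, 1.563]
wrist_force: [0.5, -0.4, -0.1]
gripper_width: 29.8
grasp_force: 59.7
```

drive_tool:
  plan:
    - {"tx": -0.655,"ty": 0.243,"tz": 0,"rx": 0,"ry": 0,"rz": 0}
    - {"tx": -0.655,"ty": 0.243,"tz": 0,"rx": 0,"ry": 0,"rz": 0}
    - {"tx": -0.655,"ty": 0.243,"tz": 0,"rx": 0,"ry": 0,"rz": 0}
    - {"tx": -0.655,"ty": 0.243,"tz": 0,"rx": 0,"ry": 0,"rz": 0}
    - {"tx": -0.655,"ty": 0.243,"tz": 0,"rx": 0,"ry": 0,"rz": 0}
    - {"tx": -0.655,"ty": 0.243,"tz": 0,"rx": 0,"ry": 0,"rz": 0}

```text
t: 17.98
eef_pos: [481.0, 82.1, 299.8]
tool_rot: [3.14, -0.001, 1.573]
wrist_force: [-0.2, -0.1, 0.0]
gripper_width: 30.1
grasp_force: 59.7
```

```bash
python3 - <<'E'
from m import *; from p import plan,DOWN
plan([((481.6,79.6,72),DOWN,1)])
E
```

```text
from [481.   82.1 299.8] t 18.0 F [-0.2 -0.1  0. ] w 30.1 g 59.7
  n=4 t [-0.017, 0.003, 0.485] r [0.001, -0.001, 0.001] 
  -- call 4 rows
```

drive_tool:
  plan:
    - {"tx": -0.005,"ty": 0.003,"tz": 0.36,"rx": 0.001,"ry": 0,"rz": 0}
    - {"tx": -0.005,"ty": 0.003,"tz": 0.36,"rx": 0.001,"ry": 0,"rz": 0}
    - {"tx": -0.005,"ty": 0.003,"tz": 0.42,"rx": 0.001,"ry": 0,"rz": 0}
    - {"tx": -0.005,"ty": 0.003,"tz": 0.45,"rx": 0.001,"ry": 0,"rz": 0}
    - {"tx": -0.005,"ty": 0.003,"tz": 0.47,"rx": 0.001,"ry": 0,"rz": 0}
    - {"tx": -0.005,"ty": 0.003,"tz": 0.49,"rx": 0.001,"ry": 0,"rz": 0}
    - {"tx": -0.005,"ty": 0.003,"tz": 0.49,"rx": 0.001,"ry": 0,"rz": 0}

```text
t: 18.57
eef_pos: [482.0, 80.7, 226.2]
tool_rot: [3.141, -0.001, 1.572]
wrist_force: [-0.9, -0.5, -0.7]
gripper_width: 30.2
grasp_force: 59.7
```

drive_tool:
  plan:
    - {"tx": 0,"ty": 0,"tz": 0.02,"rx": 0,"ry": 0,"rz": 0}
    - {"tx": 0,"ty": 0,"tz": 0.035,"rx": 0,"ry": 0,"rz": 0}
    - {"tx": 0,"ty": 0,"tz": 0.05,"rx": 0,"ry": 0,"rz": 0}
    - {"tx": 0,"ty": 0,"tz": 0.05,"rx": 0,"ry": 0,"rz": 0}

```text
t: 18.9
eef_pos: [481.8, 80.2, 218.2]
tool_rot: [-3.141, -0.0, 1.572]
wrist_force: [0.3, -0.6, -1.0]
gripper_width: 30.3
grasp_force: 59.7
```

Thick. Seat it, release, then go to D.

drive_tool:
  plan:
    - {"tx": 0,"ty": 0,"tz": 0.02,"rx": 0,"ry": 0,"rz": 0}
    - {"tx": 0,"ty": 0,"tz": 0.04,"rx": 0,"ry": 0,"rz": 0}
    - {"tx": 0,"ty": 0,"tz": 0.06,"rx": 0,"ry": 0,"rz": 0}
    - {"tx": 0,"ty": 0,"tz": 0.06,"rx": 0,"ry": 0,"rz": 0}
    - {"tx": 0,"ty": 0,"tz": 0.06,"rx": 0,"ry": 0,"rz": 0}

```text
t: 19.32
eef_pos: [481.7, 80.2, 209.1]
tool_rot: [-3.141, -0.0, 1.572]
wrist_force: [-0.1, 0.2, -0.2]
gripper_width: 30.4
grasp_force: 59.7
```

drive_tool:
  plan:
    - {"tx": 0,"ty": 0,"tz": 0,"rx": 0,"ry": 0,"rz": 0}
    - {"tx": 0,"ty": 0,"tz": 0,"rx": 0,"ry": 0,"rz": 0}
    - {"tx": 0,"ty": 0,"tz": 0,"rx": 0,"ry": 0,"rz": 0}
    - {"tx": 0,"ty": 0,"tz": 0,"rx": 0,"ry": 0,"rz": 0}
  fingers: 0.75

```text
t: 19.65
eef_pos: [481.9, 80.3, 209.5]
tool_rot: [-3.141, -0.0, 1.572]
wrist_force: [0.6, 0.1, 0.0]
gripper_width: 64.2
grasp_force: 0.0
```

drive_tool:
  plan:
    - {"tx": 0,"ty": 0,"tz": -0.3,"rx": 0,"ry": 0,"rz": 0}
    - {"tx": 0,"ty": 0,"tz": -0.6,"rx": 0,"ry": 0,"rz": 0}
    - {"tx": 0,"ty": 0,"tz": -0.6,"rx": 0,"ry": 0,"rz": 0}
    - {"tx": 0.7,"ty": 0.05,"tz": -0.6,"rx": 0,"ry": 0,"rz": 0}
    - {"tx": 0.7,"ty": 0.05,"tz": -0.6,"rx": 0,"ry": 0,"rz": 0}
    - {"tx": 0.7,"ty": 0.05,"tz": -0.6,"rx": 0,"ry": 0,"rz": 0}
    - {"tx": 0.7,"ty": 0.05,"tz": -0.6,"rx": 0,"ry": 0,"rz": 0}
    - {"tx": 0.7,"ty": 0.05,"tz": -0.6,"rx": 0,"ry": 0,"rz": 0}
    - {"tx": 0.7,"ty": 0.05,"tz": -0.6,"rx": 0,"ry": 0,"rz": 0}

```text
t: 20.4
eef_pos: [489.0, 184.4, 299.2]
tool_rot: [-3.14, 0.001, 1.571]
wrist_force: [-0.3, 0.5, -0.4]
gripper_width: 64.0
grasp_force: 0.0
```

```bash
python3 - <<'E'
from m import *; from p import plan,DOWN
see(f="s5")
plan([((507,279.8,100),DOWN,1),((507,279.8,39),DOWN,3)])
E
```

```text
scene [302.  215.2 212. ] [ 445.  -160.2] [ 451.7 -147.6] [ 459.4 -132.9]
scene [316.1 239.4 488.5] [462.9 -43.2] [469.3 -32. ] [476.8 -19. ]
scene [331.  266.1 195. ] [482.3  71.7] [488.4  81.4] [495.6  92.8]
scene [366.  321.5 351. ] [507.4 279.7] [513.3 286.9] [520.1 295.3]
top [225.6 247.4 109.5] [496.4 294. ] [495. 292.] [493.4 289.7]
top [317.4 250.3 259.5] [487.2  72.7] [485.9  72.6] [484.4  72.5]
top [344.2 254.  394.5] [477.4   8.9] [476.2   9.3] [474.8   9.8]
top [375.  257.3 386. ] [468.7 -64.6] [467.6 -63.5] [466.3 -62.3]
top [405.7 259.6 403.5] [ 462.3 -138.3] [ 461.2 -136.6] [ 459.9 -134.7]
from [489.3 183.7 299.2] t 20.5 F [ 0.2 -1.   0.1] w 63.9 g 0.0
  n=5 t [0.641, 0.118, 0.294] r [-0.001, 0.001, -0.001] 
  n=6 t [0.642, 0.118, 0.701] r [-0.001, 0.001, -0.001] 
  -- call 11 rows
```

drive_tool:
  plan:
    - {"tx": 0.642,"ty": 0.118,"tz": 0.2,"rx": -0.001,"ry": 0,"rz": 0}
    - {"tx": 0.642,"ty": 0.118,"tz": 0.2,"rx": -0.001,"ry": 0,"rz": 0}
    - {"tx": 0.642,"ty": 0.118,"tz": 0.2,"rx": -0.001,"ry": 0,"rz": 0}
    - {"tx": 0.642,"ty": 0.118,"tz": 0.3,"rx": -0.001,"ry": 0,"rz": 0}
    - {"tx": 0.642,"ty": 0.118,"tz": 0.45,"rx": -0.001,"ry": 0,"rz": 0}
    - {"tx": 0.642,"ty": 0.118,"tz": 0.6,"rx": -0.001,"ry": 0,"rz": 0}
    - {"tx": 0.642,"ty": 0.118,"tz": 0.7,"rx": -0.001,"ry": 0,"rz": 0}
    - {"tx": 0.642,"ty": 0.118,"tz": 0.7,"rx": -0.001,"ry": 0,"rz": 0}
    - {"tx": 0.642,"ty": 0.118,"tz": 0.7,"rx": -0.001,"ry": 0,"rz": 0}

```text
t: 21.25
eef_pos: [506.9, 280.3, 193.9]
tool_rot: [-3.141, 0.001, 1.57]
wrist_force: [-0.1, 0.2, 0.6]
gripper_width: 64.0
grasp_force: 0.0
```

drive_tool:
  plan:
    - {"tx": 0,"ty": 0,"tz": 0,"rx": 0,"ry": 0,"rz": 0}
    - {"tx": 0,"ty": 0,"tz": 0,"rx": 0,"ry": 0,"rz": 0}
    - {"tx": 0,"ty": 0,"tz": 0,"rx": 0,"ry": 0,"rz": 0}
    - {"tx": 0,"ty": 0,"tz": 0,"rx": 0,"ry": 0,"rz": 0}
    - {"tx": 0,"ty": 0,"tz": 0,"rx": 0,"ry": 0,"rz": 0}
    - {"tx": 0,"ty": 0,"tz": 0,"rx": 0,"ry": 0,"rz": 0}
  fingers: 0

```text
t: 21.75
eef_pos: [507.4, 281.7, 196.0]
tool_rot: [3.138, -0.001, 1.571]
wrist_force: [0.4, -0.5, 6.8]
gripper_width: 30.1
grasp_force: 59.3
```

drive_tool:
  plan:
    - {"tx": 0,"ty": 0,"tz": -0.4,"rx": 0,"ry": 0,"rz": 0}
    - {"tx": 0,"ty": 0,"tz": -0.7,"rx": 0,"ry": 0,"rz": 0}
    - {"tx": 0,"ty": 0,"tz": -0.7,"rx": 0,"ry": 0,"rz": 0}
    - {"tx": -0.857,"ty": -0.121,"tz": -0.7,"rx": 0,"ry": 0,"rz": 0}
    - {"tx": -0.857,"ty": -0.121,"tz": -0.7,"rx": 0,"ry": 0,"rz": 0}
    - {"tx": -0.857,"ty": -0.121,"tz": -0.7,"rx": 0,"ry": 0,"rz": 0}
    - {"tx": -0.857,"ty": -0.121,"tz": -0.7,"rx": 0,"ry": 0,"rz": 0}
    - {"tx": -0.857,"ty": -0.121,"tz": -0.7,"rx": 0,"ry": 0,"rz": 0}
    - {"tx": -0.857,"ty": -0.121,"tz": -0.7,"rx": 0,"ry": 0,"rz": 0}

```text
t: 22.5
eef_pos: [489.0, 152.8, 300.0]
tool_rot: [3.139, -0.001, 1.57]
wrist_force: [-0.5, 1.2, -1.1]
gripper_width: 30.5
grasp_force: 59.6
```

```bash
python3 - <<'E'
from m import *; from p import plan,DOWN
plan([((488.8,151.3,72),DOWN,1)])
E
```

```text
from [489.  152.8 300. ] t 22.5 F [-0.5  1.2 -1.1] w 30.5 g 59.6
  n=4 t [-0.011, -0.002, 0.487] r [0.002, -0.001, -0.0] 
  -- call 4 rows
```

drive_tool:
  plan:
    - {"tx": -0.006,"ty": 0,"tz": 0.36,"rx": 0.001,"ry": 0,"rz": 0}
    - {"tx": -0.006,"ty": 0,"tz": 0.36,"rx": 0.001,"ry": 0,"rz": 0}
    - {"tx": -0.006,"ty": 0,"tz": 0.42,"rx": 0.001,"ry": 0,"rz": 0}
    - {"tx": -0.006,"ty": 0,"tz": 0.45,"rx": 0.001,"ry": 0,"rz": 0}
    - {"tx": -0.006,"ty": 0,"tz": 0.47,"rx": 0.001,"ry": 0,"rz": 0}
    - {"tx": -0.006,"ty": 0,"tz": 0.49,"rx": 0.001,"ry": 0,"rz": 0}
    - {"tx": -0.006,"ty": 0,"tz": 0.49,"rx": 0.001,"ry": 0,"rz": 0}

```text
t: 23.08
eef_pos: [489.0, 152.6, 226.1]
tool_rot: [3.141, -0.001, 1.572]
wrist_force: [-0.1, -1.1, -1.7]
gripper_width: 29.9
grasp_force: 59.7
```

drive_tool:
  plan:
    - {"tx": 0,"ty": 0,"tz": 0.02,"rx": 0,"ry": 0,"rz": 0}
    - {"tx": 0,"ty": 0,"tz": 0.035,"rx": 0,"ry": 0,"rz": 0}
    - {"tx": 0,"ty": 0,"tz": 0.05,"rx": 0,"ry": 0,"rz": 0}
    - {"tx": 0,"ty": 0,"tz": 0.05,"rx": 0,"ry": 0,"rz": 0}

```text
t: 23.42
eef_pos: [489.1, 152.3, 221.5]
tool_rot: [3.139, -0.0, 1.572]
wrist_force: [-5.9, -1.8, 28.8]
gripper_width: 30.2
grasp_force: 63.1
```

Thin. Release, raise and back off to look.

drive_tool:
  plan:
    - {"tx": 0,"ty": 0,"tz": -0.01,"rx": 0,"ry": 0,"rz": 0}
    - {"tx": 0,"ty": 0,"tz": -0.01,"rx": 0,"ry": 0,"rz": 0}
    - {"tx": 0,"ty": 0,"tz": -0.01,"rx": 0,"ry": 0,"rz": 0}
    - {"tx": 0,"ty": 0,"tz": -0.01,"rx": 0,"ry": 0,"rz": 0}
  fingers: 0.75

```text
t: 23.75
eef_pos: [488.8, 152.0, 219.8]
tool_rot: [-3.141, -0.0, 1.572]
wrist_force: [0.3, 0.2, 1.1]
gripper_width: 63.9
grasp_force: 0.0
```

drive_tool:
  plan:
    - {"tx": 0,"ty": 0,"tz": -0.2,"rx": 0,"ry": 0,"rz": 0}
    - {"tx": 0,"ty": 0,"tz": -0.6,"rx": 0,"ry": 0,"rz": 0}
    - {"tx": 0,"ty": 0,"tz": -0.6,"rx": 0,"ry": 0,"rz": 0}
    - {"tx": 0.95,"ty": -0.1,"tz": -0.6,"rx": 0,"ry": 0,"rz": 0}
    - {"tx": 0.95,"ty": -0.1,"tz": -0.6,"rx": 0,"ry": 0,"rz": 0}
    - {"tx": 0.95,"ty": -0.1,"tz": -0.6,"rx": 0,"ry": 0,"rz": 0}
    - {"tx": 0.95,"ty": -0.1,"tz": -0.6,"rx": 0,"ry": 0,"rz": 0}
    - {"tx": 0.95,"ty": -0.1,"tz": -0.6,"rx": 0,"ry": 0,"rz": 0}
    - {"tx": 0.95,"ty": -0.1,"tz": -0.6,"rx": 0,"ry": 0,"rz": 0}

```text
t: 24.5
eef_pos: [473.0, 295.8, 309.4]
tool_rot: [-3.14, -0.0, 1.575]
wrist_force: [1.5, -0.6, -0.1]
gripper_width: 64.2
grasp_force: 0.0
```

```bash
python3 - <<'E'
from m import *
see(f="s6")
a=cv2.imread("pics/s6top.png")[160:310,205:485]; b=cv2.imread("pics/s6scene.png")[180:330,250:410]
cv2.imwrite("pics/c4.png",np.vstack([cv2.resize(a,(560,300)),cv2.resize(b,(560,300*0+290),interpolation=cv2.INTER_CUBIC)]))
E
```

```text
scene [302.  215.2 211. ] [ 445.  -160.3] [ 451.7 -147.7] [ 459.4 -133. ]
scene [317.1 239.5 531.5] [460.7 -41.2] [467.1 -30. ] [474.6 -17. ]
scene [339.1 272.  665. ] [474.9 102.3] [481.1 111.7] [488.4 122.6]
top [284.2 248.8 393.5] [491.6 152.4] [490.3 151.6] [488.7 150.6]
top [314.9 252.1 386.5] [482.8  78.9] [481.5  78.7] [480.1  78.5]
top [344.1 254.  397.5] [477.5   9.1] [476.3   9.5] [474.9  10. ]
top [375.  257.3 387.5] [468.7 -64.6] [467.5 -63.5] [466.2 -62.3]
top [405.8 259.7 410. ] [ 462.2 -138.6] [ 461.1 -136.9] [ 459.9 -135. ]
```

View pics/c4.png

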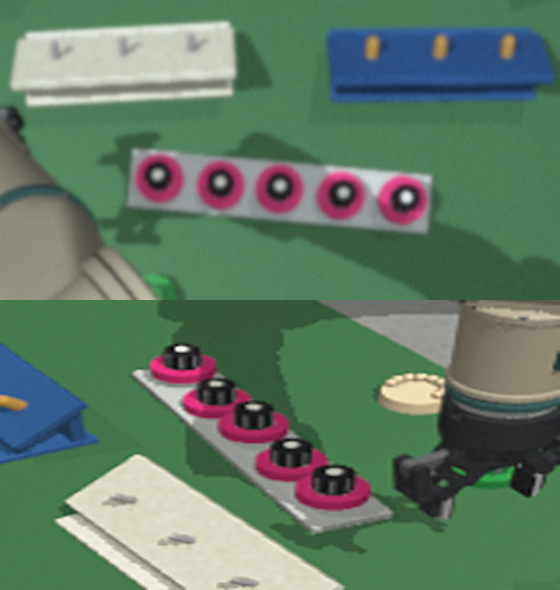

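```bash
cat > d.py <<'E'
from p import *
WR=[np.array((632-.036*80*k,190+80*k,60)) for k in(-1,0,1)]; BR=[np.array((627.1-.004*80*k,-180.4+80*k,60)) for k in(-1,0,1)]
def ax(yaw): return R.from_euler("z",yaw).apply([.643,0,.766])
E
python3 - <<'E'
from d import *
plan([((488.8,151.1,130),DOWN,1),((488.8,151.1,65),DOWN,3)])
r=WR[2];u=ax(.036);q=rack(.036)
plan([((489,151,205),DOWN,0),((560,220,215),rack(.036,.35),0),(r+u*95,q,2),(r+u*72,q,2)],start=(np.array([489,151,220.]),DOWN))
E
```

```text
from [473.9 293.2 309.4] t 24.6 F [0.5 0.  0.8] w 64.1 g 0.0
  n=6 t [-0.947, 0.1, 0.164] r [-0.001, 0.001, -0.0] 
  n=6 t [-0.946, 0.101, 0.597] r [-0.001, 0.001, -0.0] 
  -- call 12 rows
from [489. 151. 220.] t 24.6 F [0.5 0.  0.8] w 64.1 g 0.0
  n=5 t [0.0, 0.0, -0.933] r [0.0, 0.0, 0.0] 
  n=5 t [0.473, 0.827, -0.937] r [0.223, -0.004, -0.023] 
  -- call 10 rows
  n=9 t [0.317, 1.367, 0.275] r [0.222, -0.0, 0.0] !!
  -- call 9 rows
  n=4 t [0.0, -0.0, 0.153] r [0.0, 0.0, 0.0] 
  -- call 4 rows
```

drive_tool:
  plan:
    - {"tx": -0.946,"ty": 0.1,"tz": 0.15,"rx": -0.001,"ry": 0,"rz": 0}
    - {"tx": -0.946,"ty": 0.1,"tz": 0.15,"rx": -0.001,"ry": 0,"rz": 0}
    - {"tx": -0.946,"ty": 0.1,"tz": 0.15,"rx": -0.001,"ry": 0,"rz": 0}
    - {"tx": -0.946,"ty": 0.1,"tz": 0.15,"rx": -0.001,"ry": 0,"rz": 0}
    - {"tx": -0.946,"ty": 0.1,"tz": 0.15,"rx": -0.001,"ry": 0,"rz": 0}
    - {"tx": -0.946,"ty": 0.1,"tz": 0.3,"rx": -0.001,"ry": 0,"rz": 0}
    - {"tx": -0.946,"ty": 0.1,"tz": 0.45,"rx": -0.001,"ry": 0,"rz": 0}
    - {"tx": -0.946,"ty": 0.1,"tz": 0.595,"rx": -0.001,"ry": 0,"rz": 0}
    - {"tx": -0.946,"ty": 0.1,"tz": 0.595,"rx": -0.001,"ry": 0,"rz": 0}
    - {"tx": -0.946,"ty": 0.1,"tz": 0.595,"rx": -0.001,"ry": 0,"rz": 0}

```text
t: 25.43
eef_pos: [488.4, 152.0, 220.1]
tool_rot: [-3.14, 0.001, 1.571]
wrist_force: [-0.2, 0.6, 0.2]
gripper_width: 63.9
grasp_force: 0.0
```

drive_tool:
  plan:
    - {"tx": 0,"ty": 0,"tz": 0,"rx": 0,"ry": 0,"rz": 0}
    - {"tx": 0,"ty": 0,"tz": 0,"rx": 0,"ry": 0,"rz": 0}
    - {"tx": 0,"ty": 0,"tz": 0,"rx": 0,"ry": 0,"rz": 0}
    - {"tx": 0,"ty": 0,"tz": 0,"rx": 0,"ry": 0,"rz": 0}
    - {"tx": 0,"ty": 0,"tz": 0,"rx": 0,"ry": 0,"rz": 0}
    - {"tx": 0,"ty": 0,"tz": 0,"rx": 0,"ry": 0,"rz": 0}
  fingers: 0

```text
t: 25.93
eef_pos: [489.2, 152.8, 222.2]
tool_rot: [3.138, -0.001, 1.571]
wrist_force: [-0.3, -0.1, 4.6]
gripper_width: 30.5
grasp_force: 58.8
```

drive_tool:
  plan:
    - {"tx": 0,"ty": 0,"tz": -0.2,"rx": 0,"ry": 0,"rz": 0}
    - {"tx": 0,"ty": 0,"tz": -0.4,"rx": 0,"ry": 0,"rz": 0}
    - {"tx": 0,"ty": 0,"tz": -0.93,"rx": 0,"ry": 0,"rz": 0}
    - {"tx": 0,"ty": 0,"tz": -0.93,"rx": 0,"ry": 0,"rz": 0}
    - {"tx": 0.47,"ty": 0.83,"tz": -0.93,"rx": 0.223,"ry": -0.004,"rz": -0.023}
    - {"tx": 0.47,"ty": 0.83,"tz": -0.93,"rx": 0.223,"ry": -0.004,"rz": -0.023}
    - {"tx": 0.47,"ty": 0.83,"tz": -0.93,"rx": 0.223,"ry": -0.004,"rz": -0.023}
    - {"tx": 0.47,"ty": 0.83,"tz": -0.93,"rx": 0.223,"ry": -0.004,"rz": -0.023}
    - {"tx": 0.47,"ty": 0.83,"tz": -0.93,"rx": 0.223,"ry": -0.004,"rz": -0.023}
    - {"tx": 0.47,"ty": 0.83,"tz": -0.93,"rx": 0.223,"ry": -0.004,"rz": -0.023}
    - {"tx": 0.47,"ty": 0.83,"tz": -0.93,"rx": 0.223,"ry": -0.004,"rz": -0.023}

```text
t: 26.85
eef_pos: [612.2, 222.9, 360.4]
tool_rot: [-2.792, 0.0, 1.609]
wrist_force: [0.1, -1.0, -0.9]
gripper_width: 30.1
grasp_force: 62.2
```

```bash
python3 - <<'E'
from d import *
r=WR[2];u=ax(.036);q=rack(.036)
print(status.get_state()["joint_pos"].round(2))
plan([((600,245,190),rack(.036,.5),0),(r+u*95,q,2)])
E
```

```text
[-0.19  0.79 -0.34  1.38  0.1   1.33 -0.47]
from [612.2 222.9 360.4] t 26.9 F [ 0.1 -1.  -0.9] w 30.1 g 62.2
  n=3 t [0.149, 0.473, 0.072] r [0.096, 0.001, 0.001] 
  -- call 3 rows
  n=7 t [0.16, 0.919, 0.064] r [0.126, 0.0, 0.0] 
  -- call 7 rows
```

drive_tool:
  plan:
    - {"tx": 0.149,"ty": 0.47,"tz": 0.07,"rx": 0.096,"ry": 0,"rz": 0}
    - {"tx": 0.149,"ty": 0.47,"tz": 0.07,"rx": 0.096,"ry": 0,"rz": 0}
    - {"tx": 0.149,"ty": 0.47,"tz": 0.07,"rx": 0.096,"ry": 0,"rz": 0}
    - {"tx": 0.149,"ty": 0.47,"tz": 0.07,"rx": 0.096,"ry": 0,"rz": 0}

```text
t: 27.18
eef_pos: [674.4, 247.5, 323.5]
tool_rot: [-2.638, 0.001, 1.608]
wrist_force: [0.3, -0.2, -0.3]
gripper_width: 30.2
grasp_force: 62.2
```

drive_tool:
  plan:
    - {"tx": 0.16,"ty": 0.91,"tz": 0.05,"rx": 0.126,"ry": 0,"rz": 0}
    - {"tx": 0.16,"ty": 0.91,"tz": 0.05,"rx": 0.126,"ry": 0,"rz": 0}
    - {"tx": 0.16,"ty": 0.91,"tz": 0.05,"rx": 0.126,"ry": 0,"rz": 0}
    - {"tx": 0.16,"ty": 0.91,"tz": 0.05,"rx": 0.126,"ry": 0,"rz": 0}
    - {"tx": 0.16,"ty": 0.91,"tz": 0.05,"rx": 0.126,"ry": 0,"rz": 0}
    - {"tx": 0.16,"ty": 0.91,"tz": 0.05,"rx": 0.126,"ry": 0,"rz": 0}
    - {"tx": 0.16,"ty": 0.91,"tz": 0.05,"rx": 0.126,"ry": 0,"rz": 0}
    - {"tx": 0.16,"ty": 0.91,"tz": 0.05,"rx": 0.126,"ry": 0,"rz": 0}

```text
t: 27.85
eef_pos: [763.1, 268.4, 255.2]
tool_rot: [-2.472, -0.01, 1.602]
wrist_force: [-0.0, -0.4, -0.0]
gripper_width: 30.3
grasp_force: 63.1
```

```bash
python3 - <<'E'
from d import *
r=WR[2]+[0,1.5,0];u=ax(.036);q=rack(.036)
s=status.get_state();print(s["joint_pos"].round(2),s["tool_rot"].round(3),q.as_euler("xyz").round(3))
plan([(r+u*75,q,1),(r+u*64,q,1)])
for n in("top","scene"): save(eyes.snapshot(n),n+"7.png")
a=cv2.imread("pics/top7.png")[130:250,190:310]; b=cv2.imread("pics/scene7.png")[250:370,260:380]
cv2.imwrite("pics/c5.png",np.hstack([cv2.resize(i,None,fx=3.3,fy=3.3,interpolation=cv2.INTER_CUBIC) for i in(a,b)]))
E
```

```text
[-0.31  1.31 -0.13  0.48 -0.11  1.98 -0.36] [-2.472 -0.01   1.602] [-2.444  0.     1.607]
from [763.1 268.4 255.2] t 27.9 F [-0.  -0.4 -0. ] w 30.3 g 63.1
  n=3 t [0.052, 0.153, 0.042] r [0.018, -0.007, 0.002] 
  n=3 t [0.051, 0.15, 0.115] r [0.018, -0.007, 0.002] 
  -- call 6 rows
```

View pics/c5.png

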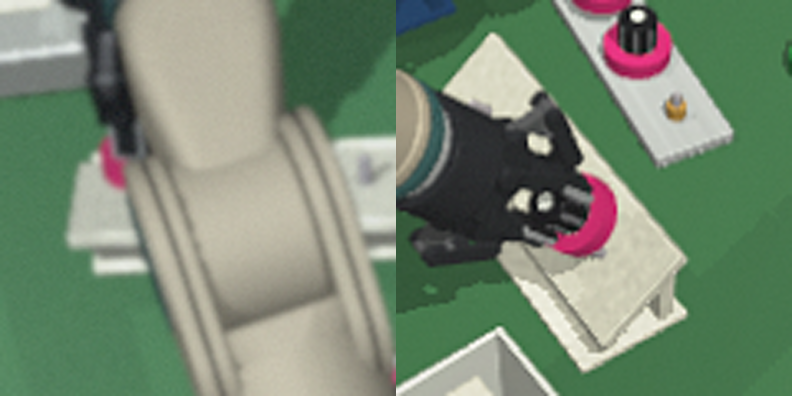

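```bash
cat >> d.py <<'E'
def orig(L=196):
    s=status.get_state(); q=R.from_euler("xyz",s["tool_rot"]); return np.array(s["eef_pos"])+q.apply([0,0,L])
def rel(root,yaw,L=196,off=(0,0,0)):
    "wheel origin in peg frame: e1 up-slope(toward robot), e2 rack y, s along the peg"
    d=orig(L)+off-root; u=ax(yaw); y=np.array([-np.sin(yaw),np.cos(yaw),0]); e=np.cross(u,y)*1
    return "up %.1f  y %.1f  s %.1f  tilt %.3f"%(d@-np.cross(y,u)*-1 if 0 else d@np.array([-.766*np.cos(yaw),-.766*np.sin(yaw),.643]),d@y,d@u,np.arccos(-R.from_euler("xyz",status.get_state()["tool_rot"]).apply([0,0,1])[2]))
def og(o,rot,L=196): return np.array(o)+rot.apply([0,0,-1])*(L-155)   # grasp point for wheel origin o
E
python3 - <<'E'
from d import *
off=(0,-1.5,0); print(rel(WR[2],.036,off=off))
q=rack(.036,.66); r=WR[2]+[0,1.5,0];u=ax(.036)
plan([(og(r+u*31,q),q,2),(og(r+u*19,q),q,2),(og(r+u*3,q),q,2)])
E
```

```text
up 16.8  y -5.9  s 39.1  tilt 0.669
from [763.2 268.3 254.4] t 27.9 F [-0.  -0.1 -0.8] w 30.2 g 63.1
  n=4 t [0.052, 0.098, 0.058] r [-0.006, -0.007, 0.002] 
  n=4 t [0.051, 0.096, 0.138] r [-0.006, -0.007, 0.002] 
  n=4 t [0.05, 0.093, 0.244] r [-0.006, -0.007, 0.002] 
  -- call 12 rows
```

drive_tool:
  plan:
    - {"tx": 0.05,"ty": 0.098,"tz": 0.058,"rx": -0.006,"ry": -0.007,"rz": 0.002}
    - {"tx": 0.05,"ty": 0.098,"tz": 0.058,"rx": -0.006,"ry": -0.007,"rz": 0.002}
    - {"tx": 0.05,"ty": 0.098,"tz": 0.058,"rx": -0.006,"ry": -0.007,"rz": 0.002}
    - {"tx": 0.05,"ty": 0.098,"tz": 0.058,"rx": -0.006,"ry": -0.007,"rz": 0.002}
    - {"tx": 0.05,"ty": 0.098,"tz": 0.058,"rx": -0.006,"ry": -0.007,"rz": 0.002}

```text
t: 28.37
eef_pos: [767.2, 275.5, 235.6]
tool_rot: [-2.481, 0.002, 1.606]
wrist_force: [0.0, -0.6, -1.0]
gripper_width: 30.4
grasp_force: 63.1
```

```bash
python3 - <<'E'
from d import *
off=(0,-1.5,0); print(rel(WR[2],.036,off=off),status.get_state()["joint_pos"].round(2))
q=rack(.036,.66); r=WR[2]+[0,1.5,0];u=ax(.036)
plan([(og(r+u*31,q),q,2),(og(r+u*19,q),q,2),(og(r+u*3,q),q,2)])
E
```

```text
up -0.3  y -1.2  s 27.5  tilt 0.661 [-0.32  1.35 -0.1   0.44 -0.11  1.98 -0.35]
from [767.2 275.5 235.6] t 28.4 F [ 0.  -0.6 -1. ] w 30.4 g 63.1
  n=4 t [0.007, -0.002, -0.024] r [-0.0, 0.001, -0.001] 
  n=4 t [0.007, -0.005, 0.056] r [-0.0, 0.001, -0.001] 
  n=4 t [0.007, -0.009, 0.163] r [-0.0, 0.001, -0.001] 
  -- call 12 rows
```

drive_tool:
  plan:
    - {"tx": 0.007,"ty": -0.002,"tz": 0.02,"rx": 0,"ry": 0,"rz": 0}
    - {"tx": 0.007,"ty": -0.003,"tz": 0.04,"rx": 0,"ry": 0,"rz": 0}
    - {"tx": 0.007,"ty": -0.005,"tz": 0.056,"rx": 0,"ry": 0,"rz": 0}
    - {"tx": 0.007,"ty": -0.005,"tz": 0.056,"rx": 0,"ry": 0,"rz": 0}
    - {"tx": 0.007,"ty": -0.005,"tz": 0.056,"rx": 0,"ry": 0,"rz": 0}

```text
t: 28.78
eef_pos: [761.2, 276.5, 228.3]
tool_rot: [-2.48, 0.002, 1.606]
wrist_force: [0.9, -0.2, 0.5]
gripper_width: 29.8
grasp_force: 63.1
```

```bash
python3 - <<'E'
from d import *
off=(0,-1.5,0); print(rel(WR[2],.036,off=off),status.get_state()["joint_pos"].round(2))
q=rack(.036,.66); r=WR[2]+[0,1.5,0];u=ax(.036)
plan([(og(r+u*19,q),q,2),(og(r+u*10,q),q,2),(og(r+u*2,q),q,2)])
E
```

```text
up -0.2  y -0.0  s 18.0  tilt 0.662 [-0.32  1.34 -0.1   0.49 -0.11  1.94 -0.35]
from [761.2 276.5 228.3] t 28.8 F [ 0.9 -0.2  0.5] w 29.8 g 63.1
  n=4 t [-0.002, -0.003, -0.007] r [-0.001, 0.001, -0.001] 
  n=4 t [-0.002, -0.005, 0.053] r [-0.001, 0.001, -0.001] 
  n=4 t [-0.002, -0.007, 0.106] r [-0.001, 0.001, -0.001] 
  -- call 12 rows
```

drive_tool:
  plan:
    - {"tx": 0,"ty": -0.004,"tz": 0.03,"rx": 0,"ry": 0,"rz": 0}
    - {"tx": 0,"ty": -0.005,"tz": 0.06,"rx": 0,"ry": 0,"rz": 0}
    - {"tx": 0,"ty": -0.006,"tz": 0.09,"rx": 0,"ry": 0,"rz": 0}
    - {"tx": 0,"ty": -0.007,"tz": 0.106,"rx": 0,"ry": 0,"rz": 0}
    - {"tx": 0,"ty": -0.007,"tz": 0.106,"rx": 0,"ry": 0,"rz": 0}
    - {"tx": 0,"ty": -0.007,"tz": 0.106,"rx": 0,"ry": 0,"rz": 0}

```text
t: 29.28
eef_pos: [750.7, 276.2, 216.3]
tool_rot: [-2.48, 0.002, 1.606]
wrist_force: [0.3, 0.5, -1.0]
gripper_width: 30.0
grasp_force: 63.1
```

```bash
python3 - <<'E'
from d import *
off=(0,-1.5,0); print(rel(WR[2],.036,off=off),status.get_state()["joint_pos"].round(2))
q=rack(.036,.69); r=WR[2]+[0,1.5,0];u=ax(.036)
plan([(og(r+u*0,q),q,2)])
E
```

```text
up 0.0  y 0.1  s 2.1  tilt 0.661 [-0.32  1.32 -0.11  0.58 -0.11  1.88 -0.35]
from [750.7 276.2 216.3] t 29.3 F [ 0.3  0.5 -1. ] w 30.0 g 63.1
  n=4 t [-0.002, 0.037, 0.014] r [0.018, 0.001, -0.001] 
  -- call 4 rows
```

drive_tool:
  plan:
    - {"tx": 0,"ty": 0.037,"tz": 0.015,"rx": 0.018,"ry": 0,"rz": 0}
    - {"tx": 0,"ty": 0.037,"tz": 0.015,"rx": 0.018,"ry": 0,"rz": 0}
    - {"tx": 0,"ty": 0.037,"tz": 0.025,"rx": 0.018,"ry": 0,"rz": 0}
    - {"tx": 0,"ty": 0.037,"tz": 0.025,"rx": 0.018,"ry": 0,"rz": 0}

```text
t: 29.62
eef_pos: [753.5, 276.3, 212.5]
tool_rot: [-2.454, 0.0, 1.606]
wrist_force: [3.5, 0.7, 6.6]
gripper_width: 30.2
grasp_force: 64.3
```

```bash
python3 - <<'E'
from d import *
print(rel(WR[2],.036,off=(0,-1.5,0)),status.get_state()["wrist_force"])
E
```

```text
up 0.5  y 0.4  s 0.8  tilt 0.687 [3.48382283 0.74487061 6.60427538]
```

drive_tool:
  plan:
    - {"tx": 0,"ty": 0,"tz": 0,"rx": 0,"ry": 0,"rz": 0}
    - {"tx": 0,"ty": 0,"tz": 0,"rx": 0,"ry": 0,"rz": 0}
    - {"tx": 0,"ty": 0,"tz": 0,"rx": 0,"ry": 0,"rz": 0}
    - {"tx": 0,"ty": 0,"tz": 0,"rx": 0,"ry": 0,"rz": 0}
  fingers: 0.75

```text
t: 29.95
eef_pos: [752.6, 276.1, 209.4]
tool_rot: [-2.451, 0.003, 1.606]
wrist_force: [0.4, 1.2, -0.8]
gripper_width: 63.9
grasp_force: 0.0
```

drive_tool:
  plan:
    - {"tx": 0,"ty": 0,"tz": -0.1,"rx": 0,"ry": 0,"rz": 0}
    - {"tx": 0,"ty": 0,"tz": -0.25,"rx": -0.01,"ry": 0,"rz": 0}
    - {"tx": 0,"ty": 0,"tz": -0.25,"rx": -0.02,"ry": 0,"rz": 0}
    - {"tx": 0,"ty": -0.3,"tz": -0.6,"rx": -0.05,"ry": 0,"rz": 0}
    - {"tx": 0,"ty": -0.3,"tz": -0.6,"rx": -0.1,"ry": 0,"rz": 0}
    - {"tx": -0.3,"ty": -0.6,"tz": -0.8,"rx": -0.22,"ry": 0,"rz": 0}
    - {"tx": -0.3,"ty": -0.8,"tz": -0.8,"rx": -0.3,"ry": 0,"rz": 0}
    - {"tx": -0.3,"ty": -1,"tz": -0.8,"rx": -0.44,"ry": 0,"rz": 0}
    - {"tx": -0.3,"ty": -1,"tz": -0.8,"rx": -0.44,"ry": 0,"rz": 0}
    - {"tx": -0.3,"ty": -1,"tz": -0.8,"rx": -0.44,"ry": 0,"rz": 0}
    - {"tx": -0.3,"ty": -1,"tz": -0.8,"rx": -0.44,"ry": 0,"rz": 0}

```text
t: 30.87
eef_pos: [713.3, 230.2, 403.0]
tool_rot: [3.133, 0.001, 1.607]
wrist_force: [0.0, 1.4, -0.2]
gripper_width: 63.6
grasp_force: 0.0
```

```bash
python3 - <<'E'
from d import *
plan([((560,110,190),DOWN,0),((474.7,9.7,130),DOWN,1),((474.7,9.7,65),DOWN,3)])
for n in("top","scene"): save(eyes.snapshot(n),n+"8.png")
a=cv2.imread("pics/top8.png")[150:280,190:320]; b=cv2.imread("pics/scene8.png")[250:380,260:390]
cv2.imwrite("pics/c6.png",np.hstack([cv2.resize(i,None,fx=3,fy=3,interpolation=cv2.INTER_CUBIC) for i in(a,b)]))
E
```

```text
from [713.3 230.2 403. ] t 30.9 F [ 0.   1.4 -0.2] w 63.6 g 0.0
  -- call 0 rows
  n=6 t [-0.763, -1.054, 0.379] r [0.005, 0.001, 0.023] !!
  -- call 6 rows
  n=6 t [-0.669, -0.569, 0.4] r [0.0, 0.0, 0.0] 
  n=6 t [-0.669, -0.569, 0.833] r [0.0, 0.0, 0.0] 
  -- call 12 rows
```

View pics/c6.png

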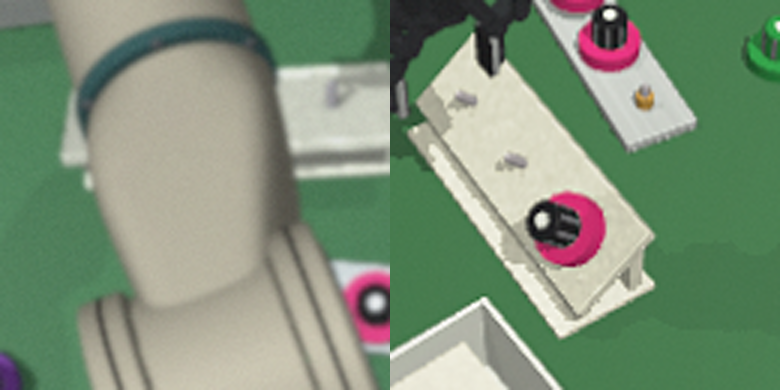

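drive_tool:
  plan:
    - {"tx": -0.76,"ty": -0.97,"tz": 0.38,"rx": 0.005,"ry": 0,"rz": 0.023}
    - {"tx": -0.76,"ty": -0.97,"tz": 0.38,"rx": 0.005,"ry": 0,"rz": 0.023}
    - {"tx": -0.76,"ty": -0.97,"tz": 0.38,"rx": 0.005,"ry": 0,"rz": 0.023}
    - {"tx": -0.76,"ty": -0.97,"tz": 0.38,"rx": 0.005,"ry": 0,"rz": 0.023}
    - {"tx": -0.76,"ty": -0.97,"tz": 0.38,"rx": 0.005,"ry": 0,"rz": 0.023}
    - {"tx": -0.76,"ty": -0.97,"tz": 0.38,"rx": 0.005,"ry": 0,"rz": 0.023}
    - {"tx": -0.76,"ty": -0.97,"tz": 0.38,"rx": 0.005,"ry": 0,"rz": 0.023}
    - {"tx": -0.76,"ty": -0.97,"tz": 0.38,"rx": 0.005,"ry": 0,"rz": 0.023}

```text
t: 31.63
eef_pos: [575.3, 111.7, 340.5]
tool_rot: [-3.135, 0.002, 1.57]
wrist_force: [0.7, -0.4, -0.6]
gripper_width: 64.0
grasp_force: 0.0
```

```bash
python3 - <<'E'
from d import *
plan([((474.7,9.7,130),DOWN,1),((474.7,9.7,65),DOWN,3)])
E
```

```text
from [575.3 111.7 340.5] t 31.6 F [ 0.7 -0.4 -0.6] w 64.0 g 0.0
  n=6 t [-0.68, -0.667, 0.376] r [-0.004, 0.001, -0.001] 
  n=6 t [-0.679, -0.664, 0.809] r [-0.004, 0.001, -0.001] 
  -- call 12 rows
```

drive_tool:
  plan:
    - {"tx": -0.68,"ty": -0.666,"tz": 0.36,"rx": -0.004,"ry": 0,"rz": 0}
    - {"tx": -0.68,"ty": -0.666,"tz": 0.36,"rx": -0.004,"ry": 0,"rz": 0}
    - {"tx": -0.68,"ty": -0.666,"tz": 0.36,"rx": -0.004,"ry": 0,"rz": 0}
    - {"tx": -0.68,"ty": -0.666,"tz": 0.36,"rx": -0.004,"ry": 0,"rz": 0}
    - {"tx": -0.68,"ty": -0.666,"tz": 0.36,"rx": -0.004,"ry": 0,"rz": 0}
    - {"tx": -0.68,"ty": -0.666,"tz": 0.5,"rx": -0.004,"ry": 0,"rz": 0}
    - {"tx": -0.68,"ty": -0.666,"tz": 0.65,"rx": -0.004,"ry": 0,"rz": 0}
    - {"tx": -0.68,"ty": -0.666,"tz": 0.808,"rx": -0.004,"ry": 0,"rz": 0}
    - {"tx": -0.68,"ty": -0.666,"tz": 0.808,"rx": -0.004,"ry": 0,"rz": 0}
    - {"tx": -0.68,"ty": -0.666,"tz": 0.808,"rx": -0.004,"ry": 0,"rz": 0}

```text
t: 32.47
eef_pos: [474.2, 9.9, 219.8]
tool_rot: [-3.14, 0.002, 1.571]
wrist_force: [0.9, -0.2, 0.5]
gripper_width: 64.2
grasp_force: 0.0
```

drive_tool:
  plan:
    - {"tx": 0,"ty": 0,"tz": 0,"rx": 0,"ry": 0,"rz": 0}
    - {"tx": 0,"ty": 0,"tz": 0,"rx": 0,"ry": 0,"rz": 0}
    - {"tx": 0,"ty": 0,"tz": 0,"rx": 0,"ry": 0,"rz": 0}
    - {"tx": 0,"ty": 0,"tz": 0,"rx": 0,"ry": 0,"rz": 0}
    - {"tx": 0,"ty": 0,"tz": 0,"rx": 0,"ry": 0,"rz": 0}
    - {"tx": 0,"ty": 0,"tz": 0,"rx": 0,"ry": 0,"rz": 0}
  fingers: 0

```text
t: 32.97
eef_pos: [473.8, 9.2, 222.2]
tool_rot: [3.138, 0.002, 1.57]
wrist_force: [1.3, 1.1, 7.1]
gripper_width: 30.2
grasp_force: 59.2
```

drive_tool:
  plan:
    - {"tx": 0,"ty": 0,"tz": -0.2,"rx": 0,"ry": 0,"rz": 0}
    - {"tx": 0,"ty": 0,"tz": -0.4,"rx": 0,"ry": 0,"rz": 0}
    - {"tx": 0,"ty": 0,"tz": -0.93,"rx": 0,"ry": 0,"rz": 0}
    - {"tx": 0,"ty": 0,"tz": -0.93,"rx": 0,"ry": 0,"rz": 0}
    - {"tx": 0.95,"ty": 0.92,"tz": -0.93,"rx": 0.223,"ry": -0.004,"rz": -0.023}
    - {"tx": 0.95,"ty": 0.92,"tz": -0.93,"rx": 0.223,"ry": -0.004,"rz": -0.023}
    - {"tx": 0.95,"ty": 0.92,"tz": -0.93,"rx": 0.223,"ry": -0.004,"rz": -0.023}
    - {"tx": 0.95,"ty": 0.92,"tz": -0.93,"rx": 0.223,"ry": -0.004,"rz": -0.023}
    - {"tx": 0.95,"ty": 0.92,"tz": -0.93,"rx": 0.223,"ry": -0.004,"rz": -0.023}
    - {"tx": 0.95,"ty": 0.92,"tz": -0.93,"rx": 0.223,"ry": -0.004,"rz": -0.023}
    - {"tx": 0.95,"ty": 0.92,"tz": -0.93,"rx": 0.223,"ry": -0.004,"rz": -0.023}
    - {"tx": 0.95,"ty": 0.92,"tz": -0.93,"rx": 0.223,"ry": -0.004,"rz": -0.023}

```text
t: 33.97
eef_pos: [610.6, 150.9, 359.9]
tool_rot: [-2.79, 0.004, 1.606]
wrist_force: [-0.4, -0.9, -0.2]
gripper_width: 30.2
grasp_force: 61.8
```

```bash
python3 - <<'E'
from d import *
r=WR[1];u=ax(.036);q=rack(.036,.66);q5=rack(.036,.5)
plan([((605,175,190),q5,0),(og(r+u*42,q),q,2)])
E
```

```text
from [610.6 150.9 359.9] t 34.0 F [-0.4 -0.9 -0.2] w 30.2 g 61.8
  n=3 t [0.163, 0.513, 0.052] r [0.095, 0.002, -0.001] 
  -- call 3 rows
  n=7 t [0.093, 0.84, 0.141] r [0.102, 0.0, -0.0] 
  -- call 7 rows
```

drive_tool:
  plan:
    - {"tx": 0.163,"ty": 0.51,"tz": 0.05,"rx": 0.095,"ry": 0.002,"rz": 0}
    - {"tx": 0.163,"ty": 0.51,"tz": 0.05,"rx": 0.095,"ry": 0.002,"rz": 0}
    - {"tx": 0.163,"ty": 0.51,"tz": 0.05,"rx": 0.095,"ry": 0.002,"rz": 0}
    - {"tx": 0.163,"ty": 0.51,"tz": 0.05,"rx": 0.095,"ry": 0.002,"rz": 0}

```text
t: 34.3
eef_pos: [679.5, 177.2, 322.7]
tool_rot: [-2.637, 0.002, 1.604]
wrist_force: [-0.1, -0.7, -0.5]
gripper_width: 29.9
grasp_force: 61.7
```

drive_tool:
  plan:
    - {"tx": 0.09,"ty": 0.83,"tz": 0.13,"rx": 0.102,"ry": 0,"rz": 0}
    - {"tx": 0.09,"ty": 0.83,"tz": 0.13,"rx": 0.102,"ry": 0,"rz": 0}
    - {"tx": 0.09,"ty": 0.83,"tz": 0.13,"rx": 0.102,"ry": 0,"rz": 0}
    - {"tx": 0.09,"ty": 0.83,"tz": 0.13,"rx": 0.102,"ry": 0,"rz": 0}
    - {"tx": 0.09,"ty": 0.83,"tz": 0.13,"rx": 0.102,"ry": 0,"rz": 0}
    - {"tx": 0.09,"ty": 0.83,"tz": 0.13,"rx": 0.102,"ry": 0,"rz": 0}
    - {"tx": 0.09,"ty": 0.83,"tz": 0.13,"rx": 0.102,"ry": 0,"rz": 0}

```text
t: 34.88
eef_pos: [778.8, 194.8, 253.6]
tool_rot: [-2.485, -0.001, 1.605]
wrist_force: [-0.0, -0.3, -0.3]
gripper_width: 30.0
grasp_force: 61.7
```

```bash
cat > go.py <<'E'
from d import *
import sys
def go(r,yaw,off,ss=(29,18,1),tilt=.67):
    u=ax(yaw); q=rack(yaw,tilt); print(rel(r,yaw,off=off),"j",status.get_state()["joint_pos"].round(2)[[1,3,5]]); r=r-np.array(off)
    plan([(og(r+u*s,q),q,1) for s in ss])
E
python3 - <<'E'
from go import *
go(WR[1],.036,(0,.5,0))
E
```

```text
up 3.9  y 0.4  s 46.9  tilt 0.657 j [1.29 0.53 1.96]
from [778.8 194.8 253.6] t 34.9 F [-0.  -0.3 -0.3] w 30.0 g 61.7
  n=3 t [-0.0, 0.038, 0.121] r [0.008, -0.001, -0.001] 
  n=3 t [-0.0, 0.035, 0.194] r [0.008, -0.001, -0.001] 
  n=3 t [-0.001, 0.03, 0.307] r [0.008, -0.001, -0.001] 
  -- call 9 rows
```

drive_tool:
  plan:
    - {"tx": 0,"ty": 0.038,"tz": 0.11,"rx": 0.008,"ry": 0,"rz": 0}
    - {"tx": 0,"ty": 0.038,"tz": 0.11,"rx": 0.008,"ry": 0,"rz": 0}
    - {"tx": 0,"ty": 0.038,"tz": 0.11,"rx": 0.008,"ry": 0,"rz": 0}
    - {"tx": 0,"ty": 0.038,"tz": 0.11,"rx": 0.008,"ry": 0,"rz": 0}

```text
t: 35.22
eef_pos: [773.5, 195.2, 236.3]
tool_rot: [-2.472, -0.001, 1.605]
wrist_force: [0.5, 0.1, -1.3]
gripper_width: 30.6
grasp_force: 61.7
```

```bash
python3 - <<'E'
from go import *
go(WR[1],.036,(0,.5,0))
E
```

```text
up -0.7  y 0.9  s 30.1  tilt 0.670 j [1.3  0.56 1.93]
from [773.5 195.2 236.3] t 35.2 F [ 0.5  0.1 -1.3] w 30.6 g 61.7
  n=3 t [-0.004, -0.005, 0.007] r [0.0, -0.001, -0.0] 
  n=3 t [-0.004, -0.007, 0.081] r [0.0, -0.001, -0.0] 
  n=3 t [-0.004, -0.01, 0.194] r [0.0, -0.001, -0.0] 
  -- call 9 rows
```

drive_tool:
  plan:
    - {"tx": -0.004,"ty": -0.005,"tz": 0.02,"rx": 0,"ry": 0,"rz": 0}
    - {"tx": -0.004,"ty": -0.005,"tz": 0.04,"rx": 0,"ry": 0,"rz": 0}
    - {"tx": -0.004,"ty": -0.006,"tz": 0.06,"rx": 0,"ry": 0,"rz": 0}
    - {"tx": -0.004,"ty": -0.007,"tz": 0.08,"rx": 0,"ry": 0,"rz": 0}
    - {"tx": -0.004,"ty": -0.007,"tz": 0.08,"rx": 0,"ry": 0,"rz": 0}

```text
t: 35.63
eef_pos: [764.5, 194.4, 224.0]
tool_rot: [-2.468, -0.0, 1.605]
wrist_force: [0.4, 0.4, -1.4]
gripper_width: 30.4
grasp_force: 61.7
```

```bash
python3 - <<'E'
from go import *
go(WR[1],.036,(0,.5,0),ss=(1,-1.5),tilt=.69)
E
```

```text
up -1.0  y 0.3  s 14.9  tilt 0.674 j [1.29 0.63 1.88]
from [764.5 194.4 224. ] t 35.6 F [ 0.4  0.4 -1.4] w 30.4 g 61.7
  n=3 t [-0.001, 0.012, 0.093] r [0.01, -0.001, -0.001] 
  n=3 t [-0.001, 0.012, 0.109] r [0.01, -0.001, -0.001] 
  -- call 6 rows
```

Free inside; push home, release, retreat.

drive_tool:
  plan:
    - {"tx": 0,"ty": 0.012,"tz": 0.03,"rx": 0.01,"ry": 0,"rz": 0}
    - {"tx": 0,"ty": 0.012,"tz": 0.06,"rx": 0.01,"ry": 0,"rz": 0}
    - {"tx": 0,"ty": 0.012,"tz": 0.08,"rx": 0.01,"ry": 0,"rz": 0}
    - {"tx": 0,"ty": 0.012,"tz": 0.095,"rx": 0.01,"ry": 0,"rz": 0}
    - {"tx": 0,"ty": 0.012,"tz": 0.105,"rx": 0.01,"ry": 0,"rz": 0}
    - {"tx": 0,"ty": 0.012,"tz": 0.105,"rx": 0.01,"ry": 0,"rz": 0}

```text
t: 36.13
eef_pos: [757.4, 193.9, 212.8]
tool_rot: [-2.457, -0.001, 1.605]
wrist_force: [4.5, -0.4, 4.8]
gripper_width: 30.1
grasp_force: 62.2
```

```bash
python3 - <<'E'
from go import *
go(WR[1],.036,(0,.5,0),ss=(1,-1.5),tilt=.69)
E
```

```text
up -0.6  y 0.3  s 1.7  tilt 0.684 j [1.29 0.67 1.85]
from [757.4 193.9 212.8] t 36.1 F [ 4.5 -0.4  4.8] w 30.1 g 62.2
  n=3 t [0.001, 0.004, 0.005] r [0.004, -0.001, -0.001] 
  n=3 t [0.001, 0.003, 0.021] r [0.004, -0.001, -0.001] 
  -- call 6 rows
```

drive_tool:
  plan:
    - {"tx": 0,"ty": 0.002,"tz": 0.008,"rx": 0,"ry": 0,"rz": 0}
    - {"tx": 0,"ty": 0.002,"tz": 0.008,"rx": 0,"ry": 0,"rz": 0}

```text
t: 36.3
eef_pos: [757.2, 193.9, 212.9]
tool_rot: [-2.458, -0.001, 1.605]
wrist_force: [6.4, -0.0, 7.5]
gripper_width: 30.1
grasp_force: 62.7
```

drive_tool:
  plan:
    - {"tx": 0,"ty": 0,"tz": 0,"rx": 0,"ry": 0,"rz": 0}
    - {"tx": 0,"ty": 0,"tz": 0,"rx": 0,"ry": 0,"rz": 0}
    - {"tx": 0,"ty": 0,"tz": 0,"rx": 0,"ry": 0,"rz": 0}
    - {"tx": 0,"ty": 0,"tz": 0,"rx": 0,"ry": 0,"rz": 0}
  fingers: 0.75

```text
t: 36.63
eef_pos: [755.7, 194.1, 209.3]
tool_rot: [-2.452, -0.0, 1.605]
wrist_force: [-0.3, 0.1, -1.4]
gripper_width: 64.1
grasp_force: 0.0
```

drive_tool:
  plan:
    - {"tx": 0,"ty": 0,"tz": -0.1,"rx": 0,"ry": 0,"rz": 0}
    - {"tx": 0,"ty": 0,"tz": -0.25,"rx": -0.01,"ry": 0,"rz": 0}
    - {"tx": 0,"ty": 0,"tz": -0.25,"rx": -0.02,"ry": 0,"rz": 0}
    - {"tx": 0,"ty": -0.3,"tz": -0.6,"rx": -0.05,"ry": 0,"rz": 0}
    - {"tx": 0,"ty": -0.3,"tz": -0.6,"rx": -0.1,"ry": 0,"rz": 0}
    - {"tx": -0.9,"ty": -0.6,"tz": -0.8,"rx": -0.22,"ry": 0,"rz": 0}
    - {"tx": -0.9,"ty": -0.8,"tz": -0.8,"rx": -0.3,"ry": 0,"rz": 0}
    - {"tx": -0.9,"ty": -1,"tz": -0.8,"rx": -0.44,"ry": 0,"rz": 0}
    - {"tx": -0.9,"ty": -1,"tz": -0.8,"rx": -0.44,"ry": 0,"rz": 0}
    - {"tx": -0.9,"ty": -1,"tz": -0.8,"rx": -0.44,"ry": 0,"rz": 0}
    - {"tx": -0.9,"ty": -1,"tz": -0.8,"rx": -0.44,"ry": 0,"rz": 0}
    - {"tx": -0.9,"ty": -1,"tz": -0.8,"rx": -0.44,"ry": 0,"rz": 0}

```text
t: 37.63
eef_pos: [720.4, 57.5, 398.7]
tool_rot: [3.138, -0.001, 1.605]
wrist_force: [-0.2, 0.8, -0.0]
gripper_width: 64.1
grasp_force: 0.0
```

drive_tool:
  plan:
    - {"tx": -0.75,"ty": -0.98,"tz": 0.38,"rx": 0,"ry": 0,"rz": 0.023}
    - {"tx": -0.75,"ty": -0.98,"tz": 0.38,"rx": 0,"ry": 0,"rz": 0.023}
    - {"tx": -0.75,"ty": -0.98,"tz": 0.38,"rx": 0,"ry": 0,"rz": 0.023}
    - {"tx": -0.75,"ty": -0.98,"tz": 0.38,"rx": 0,"ry": 0,"rz": 0.023}
    - {"tx": -0.75,"ty": -0.98,"tz": 0.38,"rx": 0,"ry": 0,"rz": 0.023}
    - {"tx": -0.75,"ty": -0.98,"tz": 0.38,"rx": 0,"ry": 0,"rz": 0.023}
    - {"tx": -0.75,"ty": -0.98,"tz": 0.38,"rx": 0,"ry": 0,"rz": 0.023}

```text
t: 38.22
eef_pos: [578.2, -59.2, 338.1]
tool_rot: [-3.14, -0.002, 1.569]
wrist_force: [0.0, 0.4, 0.1]
gripper_width: 64.3
grasp_force: 0.0
```

```bash
python3 - <<'E'
from go import *; from m import see
see(f="s9")
plan([((459.7,-134.9,130),DOWN,1),((459.7,-134.9,65),DOWN,3)])
E
```

```text
scene [302.1 215.2 213. ] [ 445. -160.] [ 451.7 -147.4] [ 459.4 -132.7]
scene [311.3 233.2 214. ] [461.6 -73.5] [468. -62.] [475.5 -48.5]
scene [332.7 264.8 264. ] [475.5  70. ] [481.7  79.7] [489.   91.1]
scene [302.5 304.4 365. ] [616.6 150.6] [621.1 159.3] [626.3 169.6]
scene [320.  326.3 411.5] [613.4 233.4] [617.9 241.2] [623.2 250.2]
top [265.7 184.3 283.5] [650.3 197.4] [647.6 196.2] [644.5 194.9]
top [232.5 186.  284.5] [647.2 279. ] [644.6 277.2] [641.5 275. ]
top [315.1 252.2 389.5] [482.7  78.3] [481.4  78.2] [479.9  78. ]
top [372.7 257.8 294. ] [467.7 -59.2] [466.6 -58.2] [465.2 -57. ]
from [579.9 -57.6 339.3] t 38.3 F [ 0.1 -0.  -0.1] w 64.0 g 0.0
  n=6 t [-0.515, -0.803, 0.359] r [0.002, -0.002, 0.001] 
  n=6 t [-0.517, -0.804, 0.792] r [0.002, -0.002, 0.001] 
  -- call 12 rows
```

drive_tool:
  plan:
    - {"tx": -0.516,"ty": -0.804,"tz": 0.35,"rx": 0.002,"ry": -0.002,"rz": 0}
    - {"tx": -0.516,"ty": -0.804,"tz": 0.35,"rx": 0.002,"ry": -0.002,"rz": 0}
    - {"tx": -0.516,"ty": -0.804,"tz": 0.35,"rx": 0.002,"ry": -0.002,"rz": 0}
    - {"tx": -0.516,"ty": -0.804,"tz": 0.35,"rx": 0.002,"ry": -0.002,"rz": 0}
    - {"tx": -0.516,"ty": -0.804,"tz": 0.35,"rx": 0.002,"ry": -0.002,"rz": 0}
    - {"tx": -0.516,"ty": -0.804,"tz": 0.5,"rx": 0.002,"ry": -0.002,"rz": 0}
    - {"tx": -0.516,"ty": -0.804,"tz": 0.65,"rx": 0.002,"ry": -0.002,"rz": 0}
    - {"tx": -0.516,"ty": -0.804,"tz": 0.791,"rx": 0.002,"ry": -0.002,"rz": 0}
    - {"tx": -0.516,"ty": -0.804,"tz": 0.791,"rx": 0.002,"ry": -0.002,"rz": 0}
    - {"tx": -0.516,"ty": -0.804,"tz": 0.791,"rx": 0.002,"ry": -0.002,"rz": 0}

```text
t: 39.15
eef_pos: [459.3, -135.6, 220.5]
tool_rot: [-3.141, 0.001, 1.572]
wrist_force: [0.3, 0.0, -0.6]
gripper_width: 64.1
grasp_force: 0.0
```

drive_tool:
  plan:
    - {"tx": 0,"ty": 0,"tz": 0,"rx": 0,"ry": 0,"rz": 0}
    - {"tx": 0,"ty": 0,"tz": 0,"rx": 0,"ry": 0,"rz": 0}
    - {"tx": 0,"ty": 0,"tz": 0,"rx": 0,"ry": 0,"rz": 0}
    - {"tx": 0,"ty": 0,"tz": 0,"rx": 0,"ry": 0,"rz": 0}
    - {"tx": 0,"ty": 0,"tz": 0,"rx": 0,"ry": 0,"rz": 0}
    - {"tx": 0,"ty": 0,"tz": 0,"rx": 0,"ry": 0,"rz": 0}
  fingers: 0

```text
t: 39.65
eef_pos: [458.7, -136.8, 222.6]
tool_rot: [3.138, 0.003, 1.569]
wrist_force: [0.7, 1.1, 7.3]
gripper_width: 30.3
grasp_force: 59.2
```

drive_tool:
  plan:
    - {"tx": 0,"ty": 0,"tz": -0.2,"rx": 0,"ry": 0,"rz": 0}
    - {"tx": 0,"ty": 0,"tz": -0.4,"rx": 0,"ry": 0,"rz": 0}
    - {"tx": 0,"ty": 0,"tz": -0.93,"rx": 0,"ry": 0,"rz": 0}
    - {"tx": 0,"ty": 0,"tz": -0.93,"rx": 0,"ry": 0,"rz": 0}
    - {"tx": 1,"ty": 0.92,"tz": -0.93,"rx": 0.223,"ry": -0.004,"rz": -0.023}
    - {"tx": 1,"ty": 0.92,"tz": -0.93,"rx": 0.223,"ry": -0.004,"rz": -0.023}
    - {"tx": 1,"ty": 0.92,"tz": -0.93,"rx": 0.223,"ry": -0.004,"rz": -0.023}
    - {"tx": 1,"ty": 0.92,"tz": -0.93,"rx": 0.223,"ry": -0.004,"rz": -0.023}
    - {"tx": 1,"ty": 0.92,"tz": -0.93,"rx": 0.223,"ry": -0.004,"rz": -0.023}
    - {"tx": 1,"ty": 0.92,"tz": -0.93,"rx": 0.223,"ry": -0.004,"rz": -0.023}
    - {"tx": 1,"ty": 0.92,"tz": -0.93,"rx": 0.223,"ry": -0.004,"rz": -0.023}
    - {"tx": 1,"ty": 0.92,"tz": -0.93,"rx": 0.223,"ry": -0.004,"rz": -0.023}

```text
t: 40.65
eef_pos: [595.6, 12.6, 360.4]
tool_rot: [-2.79, 0.004, 1.606]
wrist_force: [0.0, -0.7, -1.1]
gripper_width: 30.1
grasp_force: 62.1
```

```bash
python3 - <<'E'
from go import *
r=WR[0];u=ax(.036);q=rack(.036,.67);q5=rack(.036,.5)
plan([((600,100,200),q5,1),(og(r+u*42,q),q,1)])
E
```

```text
from [595.6  12.6 360.4] t 40.6 F [ 0.  -0.7 -1.1] w 30.1 g 62.1
  n=5 t [0.583, 0.567, -0.037] r [0.095, 0.002, -0.002] 
  -- call 5 rows
  n=6 t [0.058, 0.93, 0.177] r [0.108, -0.0, 0.0] 
  -- call 6 rows
```

drive_tool:
  plan:
    - {"tx": 0.583,"ty": 0.56,"tz": -0.04,"rx": 0.095,"ry": 0.002,"rz": 0}
    - {"tx": 0.583,"ty": 0.56,"tz": -0.04,"rx": 0.095,"ry": 0.002,"rz": 0}
    - {"tx": 0.583,"ty": 0.56,"tz": -0.04,"rx": 0.095,"ry": 0.002,"rz": 0}
    - {"tx": 0.583,"ty": 0.56,"tz": -0.04,"rx": 0.095,"ry": 0.002,"rz": 0}
    - {"tx": 0.583,"ty": 0.56,"tz": -0.04,"rx": 0.095,"ry": 0.002,"rz": 0}

```text
t: 41.07
eef_pos: [673.8, 103.9, 335.7]
tool_rot: [-2.64, -0.0, 1.606]
wrist_force: [0.3, -1.1, -1.3]
gripper_width: 30.1
grasp_force: 62.1
```

drive_tool:
  plan:
    - {"tx": 0.05,"ty": 0.92,"tz": 0.17,"rx": 0.108,"ry": 0,"rz": 0}
    - {"tx": 0.05,"ty": 0.92,"tz": 0.17,"rx": 0.108,"ry": 0,"rz": 0}
    - {"tx": 0.05,"ty": 0.92,"tz": 0.17,"rx": 0.108,"ry": 0,"rz": 0}
    - {"tx": 0.05,"ty": 0.92,"tz": 0.17,"rx": 0.108,"ry": 0,"rz": 0}
    - {"tx": 0.05,"ty": 0.92,"tz": 0.17,"rx": 0.108,"ry": 0,"rz": 0}
    - {"tx": 0.05,"ty": 0.92,"tz": 0.17,"rx": 0.108,"ry": 0,"rz": 0}
    - {"tx": 0.05,"ty": 0.92,"tz": 0.17,"rx": 0.108,"ry": 0,"rz": 0}

```text
t: 41.65
eef_pos: [782.4, 112.9, 251.2]
tool_rot: [-2.474, 0.0, 1.603]
wrist_force: [-0.3, 0.0, 0.1]
gripper_width: 30.3
grasp_force: 62.1
```

```bash
python3 - <<'E'
from go import *
go(WR[0],.036,(0,1.8,0))
E
```

```text
up 3.9  y -0.2  s 45.4  tilt 0.668 j [1.27 0.6  1.93]
from [782.4 112.9 251.2] t 41.6 F [-0.3  0.   0.1] w 30.3 g 62.1
  n=3 t [0.004, 0.025, 0.11] r [0.001, -0.001, -0.002] 
  n=3 t [0.004, 0.023, 0.184] r [0.001, -0.001, -0.002] 
  n=3 t [0.003, 0.02, 0.297] r [0.001, -0.001, -0.002] 
  -- call 9 rows
```

drive_tool:
  plan:
    - {"tx": 0.002,"ty": 0.025,"tz": 0.1,"rx": 0.001,"ry": 0,"rz": 0}
    - {"tx": 0.002,"ty": 0.025,"tz": 0.1,"rx": 0.001,"ry": 0,"rz": 0}
    - {"tx": 0.002,"ty": 0.025,"tz": 0.1,"rx": 0.001,"ry": 0,"rz": 0}
    - {"tx": 0.002,"ty": 0.025,"tz": 0.1,"rx": 0.001,"ry": 0,"rz": 0}

```text
t: 41.98
eef_pos: [776.4, 114.4, 237.4]
tool_rot: [-2.473, -0.001, 1.604]
wrist_force: [0.2, 0.2, -0.4]
gripper_width: 30.1
grasp_force: 62.1
```

```bash
python3 - <<'E'
from go import *
go(WR[0],.036,(0,1.8,0))
E
```

```text
up -0.3  y 1.5  s 31.1  tilt 0.668 j [1.27 0.65 1.89]
from [776.4 114.4 237.4] t 42.0 F [ 0.2  0.2 -0.4] w 30.1 g 62.1
  n=3 t [-0.007, -0.0, 0.014] r [0.001, -0.001, -0.001] 
  n=3 t [-0.007, -0.002, 0.087] r [0.001, -0.001, -0.001] 
  n=3 t [-0.008, -0.006, 0.2] r [0.001, -0.001, -0.001] 
  -- call 9 rows
```

drive_tool:
  plan:
    - {"tx": -0.007,"ty": 0,"tz": 0.025,"rx": 0.001,"ry": 0,"rz": 0}
    - {"tx": -0.007,"ty": 0,"tz": 0.045,"rx": 0.001,"ry": 0,"rz": 0}
    - {"tx": -0.007,"ty": -0.001,"tz": 0.065,"rx": 0.001,"ry": 0,"rz": 0}
    - {"tx": -0.007,"ty": -0.002,"tz": 0.085,"rx": 0.001,"ry": 0,"rz": 0}
    - {"tx": -0.007,"ty": -0.002,"tz": 0.085,"rx": 0.001,"ry": 0,"rz": 0}

```text
t: 42.4
eef_pos: [767.6, 113.4, 223.9]
tool_rot: [-2.468, -0.0, 1.604]
wrist_force: [0.6, -0.5, -0.9]
gripper_width: 29.8
grasp_force: 62.1
```

```bash
python3 - <<'E'
from go import *
go(WR[0],.036,(0,1.8,0),ss=(1,-1.5),tilt=.69)
E
```

```text
up -1.1  y 0.7  s 15.0  tilt 0.674 j [1.26 0.7  1.85]
from [767.6 113.4 223.9] t 42.4 F [ 0.6 -0.5 -0.9] w 29.8 g 62.1
  n=3 t [-0.003, 0.011, 0.093] r [0.01, -0.001, -0.001] 
  n=3 t [-0.003, 0.011, 0.11] r [0.01, -0.001, -0.001] 
  -- call 6 rows
```

drive_tool:
  plan:
    - {"tx": -0.003,"ty": 0.012,"tz": 0.03,"rx": 0.01,"ry": 0,"rz": 0}
    - {"tx": -0.003,"ty": 0.012,"tz": 0.06,"rx": 0.01,"ry": 0,"rz": 0}
    - {"tx": -0.003,"ty": 0.012,"tz": 0.08,"rx": 0.01,"ry": 0,"rz": 0}
    - {"tx": -0.003,"ty": 0.012,"tz": 0.095,"rx": 0.01,"ry": 0,"rz": 0}
    - {"tx": -0.003,"ty": 0.012,"tz": 0.11,"rx": 0.01,"ry": 0,"rz": 0}
    - {"tx": -0.003,"ty": 0.012,"tz": 0.11,"rx": 0.01,"ry": 0,"rz": 0}

```text
t: 42.9
eef_pos: [760.4, 112.5, 213.4]
tool_rot: [-2.459, -0.001, 1.604]
wrist_force: [6.0, 0.1, 7.5]
gripper_width: 30.1
grasp_force: 62.9
```

```bash
python3 - <<'E'
from go import *
go(WR[0],.036,(0,1.8,0),ss=(1,-1.5),tilt=.69)
E
```

```text
up -0.7  y 0.3  s 2.3  tilt 0.683 j [1.26 0.74 1.82]
from [760.4 112.5 213.4] t 42.9 F [6.  0.1 7.5] w 30.1 g 62.9
  n=3 t [0.001, 0.005, 0.009] r [0.005, -0.002, -0.001] 
  n=3 t [0.001, 0.005, 0.025] r [0.005, -0.002, -0.001] 
  -- call 6 rows
```

drive_tool:
  plan:
    - {"tx": 0,"ty": 0,"tz": 0,"rx": 0,"ry": 0,"rz": 0}
    - {"tx": 0,"ty": 0,"tz": 0,"rx": 0,"ry": 0,"rz": 0}
    - {"tx": 0,"ty": 0,"tz": 0,"rx": 0,"ry": 0,"rz": 0}
    - {"tx": 0,"ty": 0,"tz": 0,"rx": 0,"ry": 0,"rz": 0}
  fingers: 0.75

```text
t: 43.23
eef_pos: [759.0, 112.6, 210.0]
tool_rot: [-2.452, -0.0, 1.604]
wrist_force: [-0.0, -0.2, -0.2]
gripper_width: 64.3
grasp_force: 0.0
```

drive_tool:
  plan:
    - {"tx": 0,"ty": 0,"tz": -0.1,"rx": 0,"ry": 0,"rz": 0}
    - {"tx": 0,"ty": 0,"tz": -0.25,"rx": -0.01,"ry": 0,"rz": 0}
    - {"tx": 0,"ty": 0,"tz": -0.25,"rx": -0.02,"ry": 0,"rz": 0}
    - {"tx": 0,"ty": -0.3,"tz": -0.6,"rx": -0.05,"ry": 0,"rz": 0}
    - {"tx": 0,"ty": -0.3,"tz": -0.6,"rx": -0.1,"ry": 0,"rz": 0}
    - {"tx": 0,"ty": -0.6,"tz": -0.8,"rx": -0.22,"ry": 0,"rz": 0}
    - {"tx": 0,"ty": -0.8,"tz": -0.8,"rx": -0.3,"ry": 0,"rz": 0}
    - {"tx": 0,"ty": -1,"tz": -0.8,"rx": -0.44,"ry": 0,"rz": 0}
    - {"tx": 0,"ty": -1,"tz": -0.8,"rx": -0.44,"ry": 0,"rz": 0}
    - {"tx": 0,"ty": -1,"tz": -0.8,"rx": -0.44,"ry": 0,"rz": 0}
    - {"tx": 0,"ty": -1,"tz": -0.8,"rx": -0.44,"ry": 0,"rz": 0}

```text
t: 44.15
eef_pos: [717.8, 111.2, 400.3]
tool_rot: [3.136, -0.001, 1.605]
wrist_force: [0.2, 0.2, -0.5]
gripper_width: 64.1
grasp_force: 0.0
```

drive_tool:
  plan:
    - {"tx": -0.2,"ty": -0.98,"tz": 0.38,"rx": 0,"ry": 0,"rz": 0.023}
    - {"tx": -0.2,"ty": -0.98,"tz": 0.38,"rx": 0,"ry": 0,"rz": 0.023}
    - {"tx": -0.2,"ty": -0.98,"tz": 0.38,"rx": 0,"ry": 0,"rz": 0.023}
    - {"tx": -0.2,"ty": -0.98,"tz": 0.38,"rx": 0,"ry": 0,"rz": 0.023}
    - {"tx": -0.2,"ty": -0.98,"tz": 0.38,"rx": 0,"ry": 0,"rz": 0.023}
    - {"tx": -0.2,"ty": -0.98,"tz": 0.38,"rx": 0,"ry": 0,"rz": 0.023}

```text
t: 44.65
eef_pos: [571.7, 75.6, 339.3]
tool_rot: [-3.138, 0.001, 1.568]
wrist_force: [-0.3, 0.8, 1.1]
gripper_width: 64.0
grasp_force: 0.0
```

```bash
python3 - <<'E'
from go import *; from m import see
see(f="s10",zs=(12,))
plan([((481.4,78.8,120),DOWN,1),((481.4,78.8,52),DOWN,3)])
E
```

```text
scene [311.2 233.4 207.5] [468.7 -61.5]
scene [332.7 264.8 262.5] [481.9  79.8]
scene [285.9 283.8 316.5] [624.6  75.7]
scene [302.5 304.4 365. ] [621.1 159.3]
scene [320.  326.2 411.5] [617.9 241.1]
top [265.7 184.3 283.5] [647.6 196.2]
top [232.6 186.1 285. ] [644.5 277.1]
top [379.  257.1 230. ] [468. -73.]
from [575.1  76.6 341. ] t 44.8 F [-0.7 -0.5  0.3] w 64.2 g 0.0
  n=5 t [0.013, -0.627, 0.438] r [0.002, -0.001, -0.002] 
  n=6 t [0.012, -0.628, 0.891] r [0.002, -0.001, -0.002] 
  -- call 11 rows
```

drive_tool:
  plan:
    - {"tx": 0.012,"ty": -0.625,"tz": 0.4,"rx": 0.002,"ry": 0,"rz": 0}
    - {"tx": 0.012,"ty": -0.625,"tz": 0.4,"rx": 0.002,"ry": 0,"rz": 0}
    - {"tx": 0.012,"ty": -0.625,"tz": 0.4,"rx": 0.002,"ry": 0,"rz": 0}
    - {"tx": 0.012,"ty": -0.625,"tz": 0.4,"rx": 0.002,"ry": 0,"rz": 0}
    - {"tx": 0.012,"ty": -0.625,"tz": 0.55,"rx": 0.002,"ry": 0,"rz": 0}
    - {"tx": 0.012,"ty": -0.625,"tz": 0.7,"rx": 0.002,"ry": 0,"rz": 0}
    - {"tx": 0.012,"ty": -0.625,"tz": 0.89,"rx": 0.002,"ry": 0,"rz": 0}
    - {"tx": 0.012,"ty": -0.625,"tz": 0.89,"rx": 0.002,"ry": 0,"rz": 0}
    - {"tx": 0.012,"ty": -0.625,"tz": 0.89,"rx": 0.002,"ry": 0,"rz": 0}

```text
t: 45.5
eef_pos: [481.7, 78.8, 206.4]
tool_rot: [-3.14, -0.0, 1.568]
wrist_force: [-0.1, -0.5, 1.7]
gripper_width: 64.3
grasp_force: 0.0
```

drive_tool:
  plan:
    - {"tx": 0,"ty": 0,"tz": 0,"rx": 0,"ry": 0,"rz": 0}
    - {"tx": 0,"ty": 0,"tz": 0,"rx": 0,"ry": 0,"rz": 0}
    - {"tx": 0,"ty": 0,"tz": 0,"rx": 0,"ry": 0,"rz": 0}
    - {"tx": 0,"ty": 0,"tz": 0,"rx": 0,"ry": 0,"rz": 0}
    - {"tx": 0,"ty": 0,"tz": 0,"rx": 0,"ry": 0,"rz": 0}
    - {"tx": 0,"ty": 0,"tz": 0,"rx": 0,"ry": 0,"rz": 0}
  fingers: 0

```text
t: 46.0
eef_pos: [481.5, 78.6, 209.1]
tool_rot: [3.138, -0.001, 1.568]
wrist_force: [0.1, 0.9, 6.1]
gripper_width: 30.3
grasp_force: 59.2
```

drive_tool:
  plan:
    - {"tx": 0,"ty": 0,"tz": -0.2,"rx": 0,"ry": 0,"rz": 0}
    - {"tx": 0,"ty": 0,"tz": -0.4,"rx": 0,"ry": 0,"rz": 0}
    - {"tx": 0,"ty": 0,"tz": -0.98,"rx": 0,"ry": 0,"rz": 0}
    - {"tx": 0,"ty": 0,"tz": -0.98,"rx": 0,"ry": 0,"rz": 0}
    - {"tx": -0.95,"ty": 0.85,"tz": -0.98,"rx": 0.223,"ry": 0,"rz": 0}
    - {"tx": -0.95,"ty": 0.85,"tz": -0.98,"rx": 0.223,"ry": 0,"rz": 0}
    - {"tx": -0.95,"ty": 0.85,"tz": -0.98,"rx": 0.223,"ry": 0,"rz": 0}
    - {"tx": -0.95,"ty": 0.85,"tz": -0.98,"rx": 0.223,"ry": 0,"rz": 0}
    - {"tx": -0.95,"ty": 0.85,"tz": -0.98,"rx": 0.223,"ry": 0,"rz": 0}
    - {"tx": -0.95,"ty": 0.85,"tz": -0.98,"rx": 0.223,"ry": 0,"rz": 0}
    - {"tx": -0.95,"ty": 0.85,"tz": -0.98,"rx": 0.223,"ry": 0,"rz": 0}
    - {"tx": -0.95,"ty": 0.85,"tz": -0.98,"rx": 0.223,"ry": 0,"rz": 0}

```text
t: 47.0
eef_pos: [607.2, -63.6, 354.7]
tool_rot: [-2.791, -0.002, 1.569]
wrist_force: [-0.7, 0.5, -1.0]
gripper_width: 30.1
grasp_force: 62.4
```

```bash
python3 - <<'E'
from go import *
r=BR[2];u=ax(.004);q=rack(.004,.67);q5=rack(.004,.5)
plan([((595,-90,200),q5,1),(og(r+u*42,q),q,1)])
E
```

```text
from [607.2 -63.6 354.7] t 47.0 F [-0.7  0.5 -1. ] w 30.1 g 62.4
  n=4 t [-0.173, 0.432, -0.026] r [0.095, -0.003, -0.003] 
  -- call 4 rows
  n=6 t [-0.07, 0.909, 0.189] r [0.108, -0.0, -0.0] 
  -- call 6 rows
```

drive_tool:
  plan:
    - {"tx": -0.173,"ty": 0.43,"tz": -0.026,"rx": 0.095,"ry": -0.002,"rz": -0.002}
    - {"tx": -0.173,"ty": 0.43,"tz": -0.026,"rx": 0.095,"ry": -0.002,"rz": -0.002}
    - {"tx": -0.173,"ty": 0.43,"tz": -0.026,"rx": 0.095,"ry": -0.002,"rz": -0.002}
    - {"tx": -0.173,"ty": 0.43,"tz": -0.026,"rx": 0.095,"ry": -0.002,"rz": -0.002}
    - {"tx": -0.173,"ty": 0.43,"tz": -0.026,"rx": 0.095,"ry": -0.002,"rz": -0.002}

```text
t: 47.42
eef_pos: [669.0, -88.9, 336.1]
tool_rot: [-2.642, -0.0, 1.574]
wrist_force: [-0.8, 0.4, -0.9]
gripper_width: 30.1
grasp_force: 62.4
```

drive_tool:
  plan:
    - {"tx": -0.07,"ty": 0.9,"tz": 0.18,"rx": 0.108,"ry": 0,"rz": 0}
    - {"tx": -0.07,"ty": 0.9,"tz": 0.18,"rx": 0.108,"ry": 0,"rz": 0}
    - {"tx": -0.07,"ty": 0.9,"tz": 0.18,"rx": 0.108,"ry": 0,"rz": 0}
    - {"tx": -0.07,"ty": 0.9,"tz": 0.18,"rx": 0.108,"ry": 0,"rz": 0}
    - {"tx": -0.07,"ty": 0.9,"tz": 0.18,"rx": 0.108,"ry": 0,"rz": 0}
    - {"tx": -0.07,"ty": 0.9,"tz": 0.18,"rx": 0.108,"ry": 0,"rz": 0}
    - {"tx": -0.07,"ty": 0.9,"tz": 0.18,"rx": 0.108,"ry": 0,"rz": 0}

```text
t: 48.0
eef_pos: [774.9, -100.4, 250.6]
tool_rot: [-2.475, 0.001, 1.573]
wrist_force: [-0.5, -0.2, 0.3]
gripper_width: 29.9
grasp_force: 62.4
```

```bash
python3 - <<'E'
from go import *
go(BR[2],.004,(0,.3,0))
E
```

```text
up 2.9  y -0.2  s 45.3  tilt 0.667 j [1.24 0.67 1.9 ]
from [ 774.9 -100.4  250.6] t 48.0 F [-0.5 -0.2  0.3] w 29.9 g 62.4
  n=3 t [0.002, 0.02, 0.109] r [0.002, -0.0, -0.001] 
  n=3 t [0.002, 0.018, 0.183] r [0.002, -0.0, -0.001] 
  n=3 t [0.002, 0.014, 0.296] r [0.002, -0.0, -0.001] 
  -- call 9 rows
```

drive_tool:
  plan:
    - {"tx": 0.002,"ty": 0.02,"tz": 0.1,"rx": 0.002,"ry": 0,"rz": 0}
    - {"tx": 0.002,"ty": 0.02,"tz": 0.1,"rx": 0.002,"ry": 0,"rz": 0}
    - {"tx": 0.002,"ty": 0.02,"tz": 0.1,"rx": 0.002,"ry": 0,"rz": 0}
    - {"tx": 0.002,"ty": 0.02,"tz": 0.1,"rx": 0.002,"ry": 0,"rz": 0}

```text
t: 48.33
eef_pos: [768.3, -100.7, 236.6]
tool_rot: [-2.472, 0.001, 1.572]
wrist_force: [0.4, -0.2, -0.8]
gripper_width: 29.8
grasp_force: 62.4
```

```bash
python3 - <<'E'
from go import *
go(BR[2],.004,(0,.3,0))
E
```

```text
up -0.4  y -0.5  s 30.4  tilt 0.670 j [1.24 0.71 1.86]
from [ 768.3 -100.7  236.6] t 48.3 F [ 0.4 -0.2 -0.8] w 29.8 g 62.4
  n=3 t [0.004, -0.003, 0.009] r [0.0, -0.0, -0.002] 
  n=3 t [0.004, -0.005, 0.082] r [0.0, -0.0, -0.002] 
  n=3 t [0.004, -0.008, 0.196] r [0.0, -0.0, -0.002] 
  -- call 9 rows
```

drive_tool:
  plan:
    - {"tx": 0.004,"ty": -0.003,"tz": 0.02,"rx": 0,"ry": 0,"rz": 0}
    - {"tx": 0.004,"ty": -0.003,"tz": 0.04,"rx": 0,"ry": 0,"rz": 0}
    - {"tx": 0.004,"ty": -0.004,"tz": 0.06,"rx": 0,"ry": 0,"rz": 0}
    - {"tx": 0.004,"ty": -0.004,"tz": 0.08,"rx": 0,"ry": 0,"rz": 0}
    - {"tx": 0.004,"ty": -0.004,"tz": 0.08,"rx": 0,"ry": 0,"rz": 0}

```text
t: 48.75
eef_pos: [759.7, -100.2, 224.0]
tool_rot: [-2.468, 0.001, 1.572]
wrist_force: [-0.9, 0.1, 0.1]
gripper_width: 30.0
grasp_force: 62.4
```

```bash
python3 - <<'E'
from go import *
go(BR[2],.004,(0,.3,0),ss=(1,-1.5),tilt=.69)
E
```

```text
up -1.1  y 0.1  s 15.1  tilt 0.674 j [1.23 0.77 1.81]
from [ 759.7 -100.2  224. ] t 48.8 F [-0.9  0.1  0.1] w 30.0 g 62.4
  n=3 t [0.0, 0.011, 0.094] r [0.01, -0.001, -0.002] 
  n=3 t [0.0, 0.011, 0.111] r [0.01, -0.001, -0.002] 
  -- call 6 rows
```

drive_tool:
  plan:
    - {"tx": 0,"ty": 0.012,"tz": 0.03,"rx": 0.01,"ry": 0,"rz": 0}
    - {"tx": 0,"ty": 0.012,"tz": 0.06,"rx": 0.01,"ry": 0,"rz": 0}
    - {"tx": 0,"ty": 0.012,"tz": 0.08,"rx": 0.01,"ry": 0,"rz": 0}
    - {"tx": 0,"ty": 0.012,"tz": 0.095,"rx": 0.01,"ry": 0,"rz": 0}
    - {"tx": 0,"ty": 0.012,"tz": 0.11,"rx": 0.01,"ry": 0,"rz": 0}
    - {"tx": 0,"ty": 0.012,"tz": 0.11,"rx": 0.01,"ry": 0,"rz": 0}

```text
t: 49.25
eef_pos: [752.5, -100.1, 213.4]
tool_rot: [-2.459, 0.001, 1.572]
wrist_force: [5.9, 0.1, 7.8]
gripper_width: 30.2
grasp_force: 63.3
```

Same contact as before. Release, retreat, go toward C.

drive_tool:
  plan:
    - {"tx": 0,"ty": 0,"tz": 0,"rx": 0,"ry": 0,"rz": 0}
    - {"tx": 0,"ty": 0,"tz": 0,"rx": 0,"ry": 0,"rz": 0}
    - {"tx": 0,"ty": 0,"tz": 0,"rx": 0,"ry": 0,"rz": 0}
    - {"tx": 0,"ty": 0,"tz": 0,"rx": 0,"ry": 0,"rz": 0}
  fingers: 0.75

```text
t: 49.58
eef_pos: [751.1, -100.2, 210.1]
tool_rot: [-2.452, 0.001, 1.572]
wrist_force: [0.4, -0.4, -0.6]
gripper_width: 63.9
grasp_force: 0.0
```

drive_tool:
  plan:
    - {"tx": 0,"ty": 0,"tz": -0.1,"rx": 0,"ry": 0,"rz": 0}
    - {"tx": 0,"ty": 0,"tz": -0.25,"rx": -0.01,"ry": 0,"rz": 0}
    - {"tx": 0,"ty": 0,"tz": -0.25,"rx": -0.02,"ry": 0,"rz": 0}
    - {"tx": 0,"ty": -0.3,"tz": -0.6,"rx": -0.05,"ry": 0,"rz": 0}
    - {"tx": 0,"ty": -0.3,"tz": -0.6,"rx": -0.1,"ry": 0,"rz": 0}
    - {"tx": 0,"ty": -0.6,"tz": -0.8,"rx": -0.22,"ry": 0,"rz": 0}
    - {"tx": 0,"ty": -0.8,"tz": -0.8,"rx": -0.3,"ry": 0,"rz": 0}
    - {"tx": 0,"ty": -1,"tz": -0.8,"rx": -0.44,"ry": 0,"rz": 0}
    - {"tx": 0,"ty": -1,"tz": -0.8,"rx": -0.44,"ry": 0,"rz": 0}
    - {"tx": 0,"ty": -1,"tz": -0.8,"rx": -0.44,"ry": 0,"rz": 0}
    - {"tx": 0,"ty": -1,"tz": -0.8,"rx": -0.44,"ry": 0,"rz": 0}

```text
t: 50.5
eef_pos: [709.9, -100.4, 400.4]
tool_rot: [3.136, 0.001, 1.572]
wrist_force: [0.6, 0.1, 0.1]
gripper_width: 63.9
grasp_force: 0.0
```

drive_tool:
  plan:
    - {"tx": 0.2,"ty": -0.98,"tz": 0.38,"rx": 0,"ry": 0,"rz": 0}
    - {"tx": 0.2,"ty": -0.98,"tz": 0.38,"rx": 0,"ry": 0,"rz": 0}
    - {"tx": 0.2,"ty": -0.98,"tz": 0.38,"rx": 0,"ry": 0,"rz": 0}
    - {"tx": 0.2,"ty": -0.98,"tz": 0.38,"rx": 0,"ry": 0,"rz": 0}
    - {"tx": 0.2,"ty": -0.98,"tz": 0.38,"rx": 0,"ry": 0,"rz": 0}
    - {"tx": 0.2,"ty": -0.98,"tz": 0.38,"rx": 0,"ry": 0,"rz": 0}

```text
t: 51.0
eef_pos: [562.6, -69.8, 339.4]
tool_rot: [-3.138, 0.001, 1.573]
wrist_force: [1.1, -0.7, 0.1]
gripper_width: 64.0
grasp_force: 0.0
```

```bash
python3 - <<'E'
from go import *; from m import see
see(f="s11",zs=(12,))
plan([((467.4,-63.3,120),DOWN,1),((467.4,-63.3,52),DOWN,3)])
E
```

```text
scene [253.2 233.9 261.5] [ 616.1 -146.9]
scene [311.3 233.2 214. ] [468. -62.]
scene [285.9 283.8 316.5] [624.6  75.7]
scene [302.5 304.4 365. ] [621.1 159.3]
scene [320.  326.3 411.5] [617.9 241.2]
top [300.  182.4 288.5] [651.2 113.3]
top [265.7 184.3 283. ] [647.6 196.3]
top [232.4 186.1 288.5] [644.5 277.4]
top [375.1 257.4 390. ] [467.5 -63.8]
from [566.1 -70.4 341.1] t 51.1 F [ 0.5 -0.4  0.2] w 64.3 g 0.0
  n=5 t [0.049, -0.66, 0.438] r [0.002, 0.001, 0.001] 
  n=6 t [0.05, -0.661, 0.891] r [0.002, 0.001, 0.001] 
  -- call 11 rows
```

C → BR[1] (627.1, −180.4).

drive_tool:
  plan:
    - {"tx": 0.048,"ty": -0.658,"tz": 0.4,"rx": 0.002,"ry": 0,"rz": 0}
    - {"tx": 0.048,"ty": -0.658,"tz": 0.4,"rx": 0.002,"ry": 0,"rz": 0}
    - {"tx": 0.048,"ty": -0.658,"tz": 0.4,"rx": 0.002,"ry": 0,"rz": 0}
    - {"tx": 0.048,"ty": -0.658,"tz": 0.4,"rx": 0.002,"ry": 0,"rz": 0}
    - {"tx": 0.048,"ty": -0.658,"tz": 0.55,"rx": 0.002,"ry": 0,"rz": 0}
    - {"tx": 0.048,"ty": -0.658,"tz": 0.7,"rx": 0.002,"ry": 0,"rz": 0}
    - {"tx": 0.048,"ty": -0.658,"tz": 0.89,"rx": 0.002,"ry": 0,"rz": 0}
    - {"tx": 0.048,"ty": -0.658,"tz": 0.89,"rx": 0.002,"ry": 0,"rz": 0}
    - {"tx": 0.048,"ty": -0.658,"tz": 0.89,"rx": 0.002,"ry": 0,"rz": 0}

```text
t: 51.85
eef_pos: [467.6, -63.5, 206.4]
tool_rot: [-3.14, 0.001, 1.572]
wrist_force: [-0.4, -0.1, 0.1]
gripper_width: 64.0
grasp_force: 0.0
```

drive_tool:
  plan:
    - {"tx": 0,"ty": 0,"tz": 0,"rx": 0,"ry": 0,"rz": 0}
    - {"tx": 0,"ty": 0,"tz": 0,"rx": 0,"ry": 0,"rz": 0}
    - {"tx": 0,"ty": 0,"tz": 0,"rx": 0,"ry": 0,"rz": 0}
    - {"tx": 0,"ty": 0,"tz": 0,"rx": 0,"ry": 0,"rz": 0}
    - {"tx": 0,"ty": 0,"tz": 0,"rx": 0,"ry": 0,"rz": 0}
    - {"tx": 0,"ty": 0,"tz": 0,"rx": 0,"ry": 0,"rz": 0}
  fingers: 0

```text
t: 52.35
eef_pos: [467.4, -63.5, 209.1]
tool_rot: [3.138, 0.001, 1.572]
wrist_force: [-0.3, 0.1, 6.3]
gripper_width: 30.2
grasp_force: 59.0
```

drive_tool:
  plan:
    - {"tx": 0,"ty": 0,"tz": -0.2,"rx": 0,"ry": 0,"rz": 0}
    - {"tx": 0,"ty": 0,"tz": -0.4,"rx": 0,"ry": 0,"rz": 0}
    - {"tx": 0,"ty": 0,"tz": -0.98,"rx": 0,"ry": 0,"rz": 0}
    - {"tx": 0,"ty": 0,"tz": -0.98,"rx": 0,"ry": 0,"rz": 0}
    - {"tx": -0.7,"ty": 0.9,"tz": -0.98,"rx": 0.223,"ry": 0,"rz": 0}
    - {"tx": -0.7,"ty": 0.9,"tz": -0.98,"rx": 0.223,"ry": 0,"rz": 0}
    - {"tx": -0.7,"ty": 0.9,"tz": -0.98,"rx": 0.223,"ry": 0,"rz": 0}
    - {"tx": -0.7,"ty": 0.9,"tz": -0.98,"rx": 0.223,"ry": 0,"rz": 0}
    - {"tx": -0.7,"ty": 0.9,"tz": -0.98,"rx": 0.223,"ry": 0,"rz": 0}
    - {"tx": -0.7,"ty": 0.9,"tz": -0.98,"rx": 0.223,"ry": 0,"rz": 0}
    - {"tx": -0.7,"ty": 0.9,"tz": -0.98,"rx": 0.223,"ry": 0,"rz": 0}
    - {"tx": -0.7,"ty": 0.9,"tz": -0.98,"rx": 0.223,"ry": 0,"rz": 0}

```text
t: 53.35
eef_pos: [600.9, -167.2, 354.9]
tool_rot: [-2.791, -0.0, 1.573]
wrist_force: [0.0, 0.5, -1.3]
gripper_width: 29.4
grasp_force: 60.4
```

```bash
python3 - <<'E'
from go import *
r=BR[1];u=ax(.004);q=rack(.004,.67);q5=rack(.004,.5)
plan([((595,-175,200),q5,1),(og(r+u*42,q),q,1)])
E
```

```text
from [ 600.9 -167.2  354.9] t 53.4 F [ 0.   0.5 -1.3] w 29.4 g 60.4
  n=4 t [-0.051, 0.472, -0.038] r [0.095, -0.001, -0.001] 
  -- call 4 rows
  n=6 t [-0.037, 0.911, 0.188] r [0.108, -0.0, -0.0] 
  -- call 6 rows
```

```bash
python3 - <<'E'
from go import *; from m import *
s=status.get_state();q=R.from_euler("xyz",s["tool_rot"]);T=np.array(s["eef_pos"])
a=np.linspace(0,6.283,48,endpoint=False)
L=np.array([(28*np.cos(t),28*np.sin(t),196.5-h) for h in(0,16) for t in a]); P=T+q.apply(L)
for n in("scene","top"):
    h=cv2.convexHull(proj(P,n).astype(np.float32)); M=cv2.moments(h); print(n,M["m10"]/M["m00"],M["m01"]/M["m00"],M["m00"])
    im=eyes.snapshot(n); save(im,"s12"+n+".png"); print(np.round(pink(im,30),1).tolist())
b=cv2.imread("pics/s12scene.png")[130:280,190:340]; cv2.imwrite("pics/c7.png",cv2.resize(b,None,fx=3.5,fy=3.5,interpolation=cv2.INTER_CUBIC))
E
```

```text
scene 270.68941810774254 178.13011160901561 295.38736389623955
[[272.1, 179.5, 210.5], [253.2, 233.9, 261.5], [285.9, 283.8, 316.5], [302.5, 304.4, 365.0], [320.0, 326.3, 411.0]]
top 428.9179464921871 217.7059393576956 566.889577467693
[[299.9, 182.4, 288.0], [265.7, 184.3, 283.0], [390.6, 184.8, 326.0], [232.4, 186.0, 289.0], [422.8, 218.7, 236.0]]
```

View pics/c7.png

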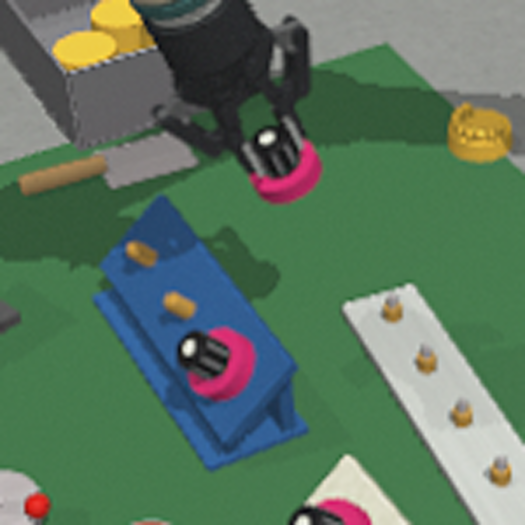

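drive_tool:
  plan:
    - {"tx": -0.051,"ty": 0.47,"tz": -0.038,"rx": 0.095,"ry": 0,"rz": 0}
    - {"tx": -0.051,"ty": 0.47,"tz": -0.038,"rx": 0.095,"ry": 0,"rz": 0}
    - {"tx": -0.051,"ty": 0.47,"tz": -0.038,"rx": 0.095,"ry": 0,"rz": 0}
    - {"tx": -0.051,"ty": 0.47,"tz": -0.038,"rx": 0.095,"ry": 0,"rz": 0}
    - {"tx": -0.051,"ty": 0.47,"tz": -0.038,"rx": 0.095,"ry": 0,"rz": 0}

```text
t: 53.87
eef_pos: [669.4, -175.0, 335.7]
tool_rot: [-2.641, 0.001, 1.573]
wrist_force: [0.5, 0.5, -0.6]
gripper_width: 29.9
grasp_force: 60.4
```

drive_tool:
  plan:
    - {"tx": -0.037,"ty": 0.9,"tz": 0.17,"rx": 0.108,"ry": 0,"rz": 0}
    - {"tx": -0.037,"ty": 0.9,"tz": 0.17,"rx": 0.108,"ry": 0,"rz": 0}
    - {"tx": -0.037,"ty": 0.9,"tz": 0.17,"rx": 0.108,"ry": 0,"rz": 0}
    - {"tx": -0.037,"ty": 0.9,"tz": 0.17,"rx": 0.108,"ry": 0,"rz": 0}
    - {"tx": -0.037,"ty": 0.9,"tz": 0.17,"rx": 0.108,"ry": 0,"rz": 0}
    - {"tx": -0.037,"ty": 0.9,"tz": 0.17,"rx": 0.108,"ry": 0,"rz": 0}
    - {"tx": -0.037,"ty": 0.9,"tz": 0.17,"rx": 0.108,"ry": 0,"rz": 0}

```text
t: 54.45
eef_pos: [775.9, -181.6, 252.1]
tool_rot: [-2.475, 0.002, 1.572]
wrist_force: [-0.0, 0.2, -1.0]
gripper_width: 30.0
grasp_force: 60.4
```

```bash
python3 - <<'E'
from go import *
go(BR[1],.004,(0,0,0),ss=(31,18,1))
im=eyes.snapshot("scene"); save(im,"s13.png")
b=cv2.imread("pics/s13.png")[160:270,200:310]; cv2.imwrite("pics/c8.png",cv2.resize(b,None,fx=5,fy=5,interpolation=cv2.INTER_CUBIC))
E
```

```text
up 3.4  y -1.7  s 46.9  tilt 0.667 j [1.28 0.57 1.95]
from [ 775.9 -181.6  252.1] t 54.5 F [-0.   0.2 -1. ] w 30.0 g 60.4
  n=3 t [0.012, 0.024, 0.107] r [0.002, -0.0, -0.002] 
  n=3 t [0.012, 0.021, 0.193] r [0.002, -0.0, -0.002] 
  n=3 t [0.012, 0.017, 0.307] r [0.002, -0.0, -0.002] 
  -- call 9 rows
```

View pics/c8.png

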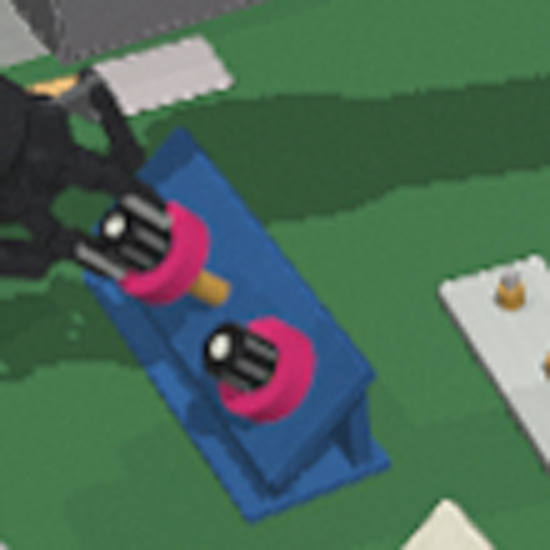

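drive_tool:
  plan:
    - {"tx": 0.01,"ty": 0.024,"tz": 0.1,"rx": 0.002,"ry": 0,"rz": 0}
    - {"tx": 0.01,"ty": 0.024,"tz": 0.1,"rx": 0.002,"ry": 0,"rz": 0}
    - {"tx": 0.01,"ty": 0.024,"tz": 0.1,"rx": 0.002,"ry": 0,"rz": 0}
    - {"tx": 0.01,"ty": 0.024,"tz": 0.1,"rx": 0.002,"ry": 0,"rz": 0}

```text
t: 54.83
eef_pos: [769.8, -179.9, 237.2]
tool_rot: [-2.471, 0.002, 1.572]
wrist_force: [1.2, 1.3, -0.2]
gripper_width: 30.3
grasp_force: 60.4
```

```bash
python3 - <<'E'
from go import *
go(BR[1],.004,(0,0,0))
E
```

```text
up -0.9  y -0.0  s 31.6  tilt 0.670 j [1.28 0.62 1.9 ]
from [ 769.8 -179.9  237.2] t 54.8 F [ 1.2  1.3 -0.2] w 30.3 g 60.4
  n=3 t [0.001, -0.007, 0.017] r [-0.0, -0.0, -0.002] 
  n=3 t [0.001, -0.009, 0.09] r [-0.0, -0.0, -0.002] 
  n=3 t [0.001, -0.012, 0.204] r [-0.0, -0.0, -0.002] 
  -- call 9 rows
```

drive_tool:
  plan:
    - {"tx": 0.001,"ty": -0.007,"tz": 0.02,"rx": 0,"ry": 0,"rz": 0}
    - {"tx": 0.001,"ty": -0.007,"tz": 0.04,"rx": 0,"ry": 0,"rz": 0}
    - {"tx": 0.001,"ty": -0.008,"tz": 0.06,"rx": 0,"ry": 0,"rz": 0}
    - {"tx": 0.001,"ty": -0.009,"tz": 0.08,"rx": 0,"ry": 0,"rz": 0}
    - {"tx": 0.001,"ty": -0.009,"tz": 0.08,"rx": 0,"ry": 0,"rz": 0}

```text
t: 55.25
eef_pos: [760.6, -179.6, 225.3]
tool_rot: [-2.468, 0.001, 1.572]
wrist_force: [-0.5, 0.7, -0.9]
gripper_width: 30.0
grasp_force: 60.4
```

```bash
python3 - <<'E'
from go import *
go(BR[1],.004,(0,0,0),ss=(1,-1.5),tilt=.69)
E
```

```text
up -0.8  y 0.5  s 16.5  tilt 0.674 j [1.27 0.68 1.86]
from [ 760.6 -179.6  225.3] t 55.2 F [-0.5  0.7 -0.9] w 30.0 g 60.4
  n=3 t [-0.002, 0.013, 0.104] r [0.01, -0.001, -0.002] 
  n=3 t [-0.002, 0.013, 0.12] r [0.01, -0.001, -0.002] 
  -- call 6 rows
```

drive_tool:
  plan:
    - {"tx": -0.002,"ty": 0.013,"tz": 0.03,"rx": 0.01,"ry": 0,"rz": 0}
    - {"tx": -0.002,"ty": 0.013,"tz": 0.06,"rx": 0.01,"ry": 0,"rz": 0}
    - {"tx": -0.002,"ty": 0.013,"tz": 0.08,"rx": 0.01,"ry": 0,"rz": 0}
    - {"tx": -0.002,"ty": 0.013,"tz": 0.1,"rx": 0.01,"ry": 0,"rz": 0}
    - {"tx": -0.002,"ty": 0.013,"tz": 0.116,"rx": 0.01,"ry": 0,"rz": 0}
    - {"tx": -0.002,"ty": 0.013,"tz": 0.116,"rx": 0.01,"ry": 0,"rz": 0}

```text
t: 55.75
eef_pos: [752.7, -179.7, 213.3]
tool_rot: [-2.458, 0.002, 1.573]
wrist_force: [5.3, 0.0, 4.5]
gripper_width: 29.9
grasp_force: 61.1
```

Home. Release, retreat and look.

drive_tool:
  plan:
    - {"tx": 0,"ty": 0,"tz": 0,"rx": 0,"ry": 0,"rz": 0}
    - {"tx": 0,"ty": 0,"tz": 0,"rx": 0,"ry": 0,"rz": 0}
    - {"tx": 0,"ty": 0,"tz": 0,"rx": 0,"ry": 0,"rz": 0}
    - {"tx": 0,"ty": 0,"tz": 0,"rx": 0,"ry": 0,"rz": 0}
  fingers: 0.75

```text
t: 56.08
eef_pos: [751.6, -179.9, 210.8]
tool_rot: [-2.452, 0.001, 1.572]
wrist_force: [0.4, 0.2, -0.1]
gripper_width: 63.8
grasp_force: 0.0
```

drive_tool:
  plan:
    - {"tx": 0,"ty": 0,"tz": -0.1,"rx": 0,"ry": 0,"rz": 0}
    - {"tx": 0,"ty": 0,"tz": -0.25,"rx": -0.01,"ry": 0,"rz": 0}
    - {"tx": 0,"ty": 0,"tz": -0.25,"rx": -0.02,"ry": 0,"rz": 0}
    - {"tx": 0,"ty": -0.3,"tz": -0.6,"rx": -0.05,"ry": 0,"rz": 0}
    - {"tx": 0,"ty": -0.3,"tz": -0.6,"rx": -0.1,"ry": 0,"rz": 0}
    - {"tx": -0.7,"ty": -0.6,"tz": -0.8,"rx": -0.22,"ry": 0,"rz": 0}
    - {"tx": -0.7,"ty": -0.8,"tz": -0.8,"rx": -0.3,"ry": 0,"rz": 0}
    - {"tx": -0.7,"ty": -1,"tz": -0.8,"rx": -0.44,"ry": 0,"rz": 0}
    - {"tx": -0.7,"ty": -1,"tz": -0.8,"rx": -0.44,"ry": 0,"rz": 0}
    - {"tx": -0.7,"ty": -1,"tz": -0.8,"rx": -0.44,"ry": 0,"rz": 0}
    - {"tx": -0.7,"ty": -1,"tz": -0.8,"rx": -0.44,"ry": 0,"rz": 0}
    - {"tx": -0.7,"ty": -1,"tz": -0.8,"rx": -0.44,"ry": 0,"rz": 0}

```text
t: 57.08
eef_pos: [711.7, -284.3, 399.3]
tool_rot: [3.14, -0.0, 1.572]
wrist_force: [-0.6, 0.3, -0.8]
gripper_width: 64.1
grasp_force: 0.0
```

drive_tool:
  plan:
    - {"tx": -0.9,"ty": -0.98,"tz": 0,"rx": 0,"ry": 0,"rz": 0}
    - {"tx": -0.9,"ty": -0.98,"tz": 0,"rx": 0,"ry": 0,"rz": 0}
    - {"tx": -0.9,"ty": -0.98,"tz": 0,"rx": 0,"ry": 0,"rz": 0}
    - {"tx": -0.9,"ty": -0.98,"tz": 0,"rx": 0,"ry": 0,"rz": 0}
    - {"tx": -0.9,"ty": -0.98,"tz": 0,"rx": 0,"ry": 0,"rz": 0}
    - {"tx": -0.9,"ty": -0.98,"tz": 0,"rx": 0,"ry": 0,"rz": 0}
    - {"tx": -0.9,"ty": -0.98,"tz": 0,"rx": 0,"ry": 0,"rz": 0}
    - {"tx": -0.9,"ty": -0.98,"tz": 0,"rx": 0,"ry": 0,"rz": 0}

```text
t: 57.75
eef_pos: [567.3, -418.1, 397.1]
tool_rot: [3.14, -0.002, 1.575]
wrist_force: [0.7, 0.2, 0.2]
gripper_width: 64.1
grasp_force: 0.0
```

```bash
python3 - <<'E'
from go import *; from m import *
a=np.linspace(0,6.283,48,endpoint=False)
for n in("scene","top"):
    im=eyes.snapshot(n); save(im,"s14"+n+".png"); pk=pink(im)
    for nm,rr,yaw in[("W",r,.036) for r in WR]+[("B",r,.004) for r in BR[1:]]:
        q=rack(yaw,.698); 
        res=[]
        for s in(0,8):
            P=rr+ax(yaw)*s+q.apply(np.array([(28*np.cos(t),28*np.sin(t),-h) for h in(0,16) for t in a])); h=cv2.convexHull(proj(P,n).astype(np.float32)); M=cv2.moments(h); res.append((round(M["m10"]/M["m00"],1),round(M["m01"]/M["m00"],1)))
        c=min(pk,key=lambda p:np.hypot(*(p[:2]-res[0]))); print(n,nm,"s0",res[0],"s8",res[1],"seen",c.round(1))
a=cv2.imread("pics/s14scene.png")[175:370,200:370]; cv2.imwrite("pics/c9.png",cv2.resize(a,None,fx=3,fy=3,interpolation=cv2.INTER_CUBIC))
E
```

```text
scene W s0 (286.0, 282.6) s8 (284.1, 281.8) seen [285.9 283.8 316.5]
scene W s0 (302.4, 303.3) s8 (300.5, 302.6) seen [302.5 304.4 365. ]
scene W s0 (320.3, 325.8) s8 (318.4, 325.1) seen [320.  326.2 412. ]
scene B s0 (241.8, 217.4) s8 (239.9, 216.3) seen [241.7 218.  234.5]
scene B s0 (253.5, 233.3) s8 (251.6, 232.3) seen [253.2 234.  258. ]
top W s0 (300.5, 182.8) s8 (300.4, 180.1) seen [299.9 182.4 288. ]
top W s0 (266.4, 184.5) s8 (266.1, 181.8) seen [265.7 184.3 283.5]
top W s0 (232.5, 186.2) s8 (232.0, 183.5) seen [232.4 186.  288. ]
top B s0 (424.6, 184.9) s8 (424.9, 182.2) seen [424.2 184.4 330. ]
top B s0 (390.7, 185.3) s8 (390.9, 182.6) seen [390.6 184.8 327.5]
```

View pics/c9.png

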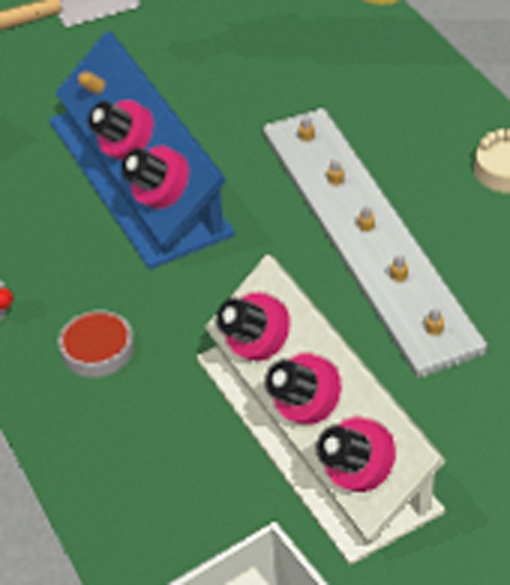

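```bash
python3 -c "
from rig import workorder; print(workorder.job_done())"
```

```text
the job is handed in; nothing more can be done
None
```

I gauged all five wheels on the pins together, then hung the three thin-spindle wheels on the white rack and the two thick-spindle wheels on the blue rack; both cameras show all five fully home, I touched nothing else, and the job is handed in with no verdict returned.

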